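# Refit the lollipop stand and restock it by flavour

### The job

The lollipop display stand has just been washed. Put its loose top board back over the two pins of the stand's base so that it sits flat on both of them, then move the three lollipops upright from the storage block into the board, each standing fully down in the hole behind the tag of its own colour. Do not drop or lay down a lollipop, and leave the counter bell and the sweet jar where they are.

Things in the scene. Friction and masses are not known exactly. Their poses are not given: they have to be found in the camera images.
- lolly_red_head (a point): Red ball lollipop, 18 g: head about 27 mm wide, 24 mm high, on a 3.8 mm stick. It stands head up in a fixed plywood storage block (190 x 54 x 44 mm; three holes in a row, 58 mm apart, 38 mm deep; row within 0.25 rad of world y). The point is the head's centre; in its frame the stick's foot is at (0, 88, -10) mm, so the stick stands 5 mm out of the head's centre line; its x lies across the row.
- lolly_green_head (a point): Green ball lollipop, 18 g: head about 27 mm wide, 24 mm high, on a 3.8 mm stick. It stands head up in a fixed plywood storage block (190 x 54 x 44 mm; three holes in a row, 58 mm apart, 38 mm deep; row within 0.25 rad of world y). The point is the head's centre; in its frame the stick's foot is at (0, 88, -10) mm, so the stick stands 5 mm out of the head's centre line; its x lies across the row.
- lolly_orange_head (a point): Orange ball lollipop, 18 g: head about 27 mm wide, 24 mm high, on a 3.8 mm stick. It stands head up in a fixed plywood storage block (190 x 54 x 44 mm; three holes in a row, 58 mm apart, 38 mm deep; row within 0.25 rad of world y). The point is the head's centre; in its frame the stick's foot is at (0, 88, -10) mm, so the stick stands 5 mm out of the head's centre line; its x lies across the row.
- place_red (a point): Place of the red lollipop: the point on top of the stand's base, straight below the seated board's hole behind the red tag; a stick's foot rests here, its head centre then about 89 mm higher. z is up, y along the stand's row. The red tag, 44 x 26 mm with white rim and white lollipop sign, lies on the base's front ledge 47 mm from here along -x and is up to 16 mm high.
- place_green (a point): Place of the green lollipop: the point on top of the stand's base, straight below the seated board's hole behind the green tag; a stick's foot rests here, its head centre then about 89 mm higher. z is up, y along the stand's row. The green tag, 44 x 26 mm with white rim and white lollipop sign, lies on the base's front ledge 47 mm from here along -x and is up to 16 mm high.
- place_orange (a point): Place of the orange lollipop: the point on top of the stand's base, straight below the seated board's hole behind the orange tag; a stick's foot rests here, its head centre then about 89 mm higher. z is up, y along the stand's row. The orange tag, 44 x 26 mm with white rim and white lollipop sign, lies on the base's front ledge 47 mm from here along -x and is up to 16 mm high.
- board_mid (a point): Loose top board of the stand, pale wood, 50 (x) x 214 (y) x 16 mm, about 0.18 kg, flat on the worktop. The point is the slab's centre, 8 mm above its underside; y runs along it. 13 mm pin holes at y = -92 and +92 mm; white flared cups at y = -58, 0 and +58 mm: mouth 25 mm, tapering to a 6 mm hole right through, rims 12 mm above the slab. Either end may go to either pin.
- stand_seat (a point): Stand's base, brown wood, 110 x 250 x 14 mm, fixed to the worktop. The point is where the board's centre lies when seated, 44 mm above the worktop; y along the row, x away from the tags. Steel pins at y = -92 and +92 mm: 18 mm thick shoulders that carry the board, tops 8 mm below this point, then 10 mm bullet-nosed dowels up to 16 mm above this point.
- bell: Counter bell, grey dome on a black foot, 76 mm wide, 59 mm high, loose, behind the work. Origin at the centre of its underside. To be left alone.
- jar: Sweet jar, clear with coloured sweets and a red lid, 64 mm wide, 100 mm high, loose, behind the work. Origin at the centre of its underside. To be left alone.

How it is judged (in metres and radians):
On the way:
1. the top board is seated flat over both pins of the base (horizontal distance between board_mid and stand_seat below 0.005 m and z of board_mid in the frame of stand_seat between -0.004 and 0.004 m and angle between board_mid's own z axis and vertical below 0.06 rad and angle between the y axis of board_mid and the y axis of stand_seat, either way round below 0.06 rad), for 0.2 s.
At the end, for the whole second after the job is handed in: Board flat on the shoulders of both pins (centre within 5 mm sideways and 4 mm in height of its seat); each lollipop at rest in the hole behind its own tag, head within 22 mm sideways of its place and 75 to 96 mm above the upper side of the base (all of step 1 and linear speed of each of top_board, lolly_red, lolly_green, lolly_orange below 0.03 m/s and horizontal distance between lolly_red_head and place_red below 0.022 m and z of lolly_red_head in the frame of place_red between 0.075 and 0.096 m and horizontal distance between lolly_green_head and place_green below 0.022 m and z of lolly_green_head in the frame of place_green between 0.075 and 0.096 m and horizontal distance between lolly_orange_head and place_orange below 0.022 m and z of lolly_orange_head in the frame of place_orange between 0.075 and 0.096 m); the robot touches nothing.
It fails at once if the red lollipop was dropped or laid down (height (world z) of lolly_red_head below 0.05 m).
It fails at once if the green lollipop was dropped or laid down (height (world z) of lolly_green_head below 0.05 m).
It fails at once if the orange lollipop was dropped or laid down (height (world z) of lolly_orange_head below 0.05 m).
It fails at once if the counter bell was shifted by more than 30 mm (distance of bell from where it was at the start of the episode above 0.03 m).
It fails at once if the sweet jar was shifted by more than 30 mm (distance of jar from where it was at the start of the episode above 0.03 m).
It also fails if it takes over 112 s, if anything falls off the work surface, if the arm or the gripper's body presses on something with over 40 N, if the wrist force passes 120 N, or if a joint passes its speed limit or range.

### The arm

A 7-joint arm with a two-finger parallel gripper is mounted at the origin on a cart in front of the work surface, level with it; the furniture and walls round the work are solid. World frame = base frame: x ahead of the robot, y to its left, z up, the work surface at z = 0. Lengths are in mm, angles in rad, forces in N, time in s.
With the tool pointing down it reaches from about 400 to 850 mm from the base axis. Payload 6.9 kg.
Tool frame: the origin (TCP) lies on the centre line of the jaws, within the pads' length; the fingertips stand 19 mm ahead of it and the grasp point (between the pads) is the TCP; y points along the fingers, z is the direction in which the jaws open and shut, and the axes are right-handed (so a half turn about y gives the same grasp; the last joint's range is limited). The gripper opens to 85 mm and grips with 20 to 120 N. Pads are 22 mm wide; open, the fingers measure 114 mm over their backs; the gripper's body (76 mm by 85 mm) begins 54 mm behind the grasp point. The pads swing forward as they close: fully open they stand 13 mm farther back than shut.
Start: joints at [-1.149, 0.507, -0.238, 1.5, 0.126, 1.149, -0.155], TCP at [194.723, 593.881, 250.275] pointing down, gripper open.
Joint ranges: [-3.08, 3.08], [-0.24, 2.05], [-1.43, 1.35], [0, 2.5], [-1.52, 4.66], [0.17, 1.96], [-2.89, 2.89]. Speed limits (rad/s): [2.39, 2.39, 3.14, 3.14, 3.14, 3.14, 3.14].

### API

Orientations are given as [roll, pitch, yaw] about the fixed x, y, z axes, in that order (R = Rz(yaw) Ry(pitch) Rx(roll)).
In Python, from station import observe, read_camera, hand_in gives the robot as it stands.
- The arm moves only by the shell command python3 -m creep 'ROWS'. ROWS is JSON, a list of rows, each a list of 5 numbers: the shift along the tool's x, y, z in mm, then the turn about the tool's y in rad, then the gripper's target within -1 to 1 (shut at 1, half-way at 0, fully open at -1). In form: [[x, y, z, turn, jaw], ...]. A call has 1 to 8 rows; each row shifts and turns the pose as measured when the row begins, along the tool's axes as they then stand; what a row does not reach is not made up. A row lasts 1/12 s, in which the tool goes at most 41.7 mm and 7.16 degrees, less where a joint would pass 70% of its speed; a pose out of reach is approached as far as the arm can. A call is refused whole if a number of a shift passes 41.7 or a number of a turn 0.125, either way. A call with a gripper value outside its range is refused whole. The fingers move at their own pace and stop on an object; the grip force is fixed at half the most. Time passes only in rows, so rows that do not move let the fingers close. It gives the time, the measured TCP pose, the force and the opening at its end, in the units of the state.
- observe(): the state, without advancing time (a new reading comes with each control period).
- read_camera(name): name is "scene" or "top" or "wrist"; returns a dict with "frame" (384x512x3 uint8, red, green, blue), "fx", "fy", "cx", "cy" (pixels), "D" ([k1, k2, p1, p2, k3] as OpenCV has them; the pictures are not rectified), "R" (3x3) and "t" (3): a world point X has camera coordinates R X + t; the wrist camera has in their place "hand_eye" (4x4, takes a point from camera to tool coordinates, whose origin is the TCP and whose axes are the tool frame's). Camera axes: x right, y down, z forward; pixel columns grow to the right and rows downward; lengths in mm; the calibration is good to about 2 mm. A picture is of the moment at which its call begins: read the wrist's pose just before it. There is no depth.
- hand_in(): hands the job in, once; it reports no verdict.
The state is a dict: "time": time; "joint_positions": joint angles; "qd": joint speeds; "joint_efforts": joint torques, N m; "ee_pos": TCP position; "ee_rot": TCP orientation; "contact_force": force on the tool from outside, world axes, zero at the start; "wrist_torque": the same for the moment, N m; "finger_gap": finger opening in mm.
Only numpy, scipy, OpenCV 4.12 (cv2) and the standard library are available. Lean on these libraries where they do the work, as an engineer would, in place of code of your own. Each camera call takes 0.05 s, during which the arm holds its last target.

## Working session

There is one attempt and no reset: what is moved stays moved. The work goes in short steps, Python scripts to look and compute and a shell command to move; the robot and the scene stay as the last step left them, time stands still between calls to the robot, and variables do not carry over. Pictures are saved under pics/ and viewed, and the job is handed in when it is done.

```bash
ls; mkdir -p pics; python3 - <<'E'
from station import observe, read_camera
import cv2, json
print(observe())
for n in ["scene","top","wrist"]:
    c=read_camera(n); f=c.pop("frame"); cv2.imwrite(f"pics/{n}0.png",f[:,:,::-1]); print(n,{k:(v.tolist() if hasattr(v,'tolist') else v) for k,v in c.items()})
E
```

```text
pics
{'time': 0.0, 'joint_positions': array([-1.14847484,  0.50832862, -0.23751286,  1.50113799,  0.12576221,
        1.14889868, -0.1547879 ]), 'qd': array([ 4.04184656e-04, -4.58924542e-04,  9.13881295e-05,  8.24597198e-04,
       -1.21205201e-04,  1.29819592e-03, -1.34658834e-04]), 'joint_efforts': array([-6.56830216e-04, -6.20589781e+01, -2.18695544e+00, -2.49660927e+01,
        1.26341902e-02,  1.20936858e-02,  8.25105957e-06]), 'ee_pos': array([194.66940549, 593.41682558, 249.43319247]), 'ee_rot': array([-1.57257102e+00, -9.67816569e-05, -3.16776308e-01]), 'contact_force': array([ 0.36230791, -0.09458486, -0.03443687]), 'wrist_torque': array([ 0.02591714, -0.06134818,  0.0211341 ]), 'finger_gap': 85.52249102664128}
scene {'fx': 435.9630189125821, 'fy': 435.9630189125821, 'cx': 257.2481877613952, 'cy': 189.00127675746302, 'D': [-0.013173116583333921, 0.0, 0.0, 0.0, 0.0], 'R': [[0.8882482484741334, -0.4593590276405548, -0.0020815397565110967], [-0.3218549605592953, -0.6191150090542017, -0.7163141698495081], [0.3277566680420223, 0.6369347606222632, -0.6977748041202491]], 't': [-47
[... 241 characters left out ...]
 -0.9999465342358425, 0.00803642557745905], [-0.9982788978556837, -0.006964401938116104, -0.058230054110276895], [0.058282909693804105, -0.0076436755145470265, -0.9982708433397481]], 't': [5.243694184446813, 521.8345885121661, 988.8413856073415]}
wrist {'fx': 321.2864601584288, 'fy': 321.2864601584288, 'cx': 257.7285038710066, 'cy': 184.4562197478104, 'D': [-0.029604005488890382, 0.0, 0.0, 0.0, 0.0], 'hand_eye': [[0.00046134265402494494, 0.952834020288337, 0.3034915434474549, -77.92667567399225], [0.001030388674266597, -0.30349186757729313, 0.952833471606463, -124.52048957320139], [0.9999993627308637, -0.00012686847353065033, -0.0011218031266240313, 1.392404590557561], [0.0, 0.0, 0.0, 1.0]]}
```

View pics/scene0.png

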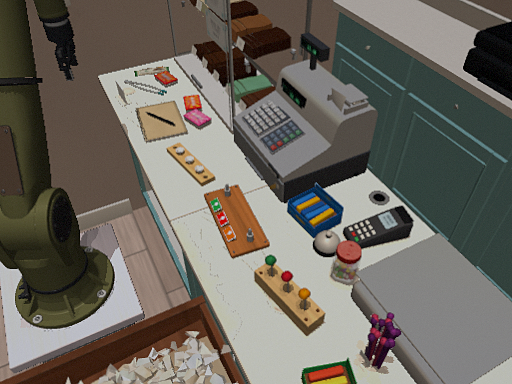

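View pics/top0.png

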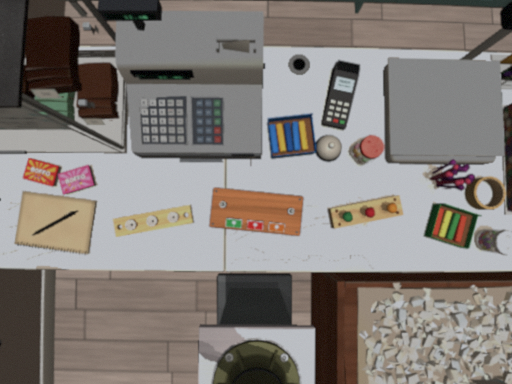

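View pics/wrist0.png

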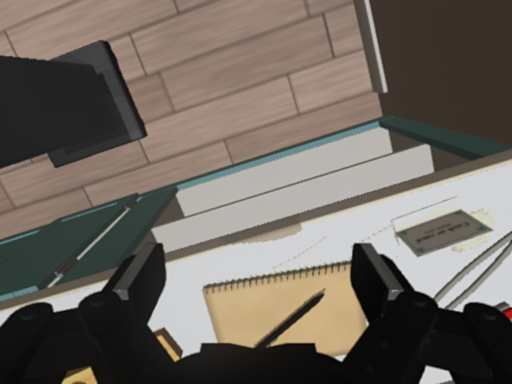

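The top view shows the board at about (153,220), the stand at (256,212) with green, red and orange tags from left to right, and the storage block at (365,211) in the same colour order. The bell is at (328,147) and the jar at (368,150). Next I'll get rough world positions from the top view.

```bash
cat > h.py <<'E'
import numpy as np, cv2
from scipy.spatial.transform import Rotation as Ro
from station import observe, read_camera
def grab(n,fn=None):
    o=observe(); c=read_camera(n)
    if n=="wrist":
        T=np.eye(4); T[:3,:3]=Ro.from_euler('xyz',o['ee_rot']).as_matrix(); T[:3,3]=o['ee_pos']
        W=T@np.array(c['hand_eye']); c['Rw']=W[:3,:3]; c['o']=W[:3,3]
    else:
        R=np.array(c['R']); c['Rw']=R.T; c['o']=-R.T@np.array(c['t'])
    c['K']=np.array([[c['fx'],0,c['cx']],[0,c['fy'],c['cy']],[0,0,1]]); c['D']=np.array(c['D'])
    c['obs']=o; c['bgr']=c['frame'][:,:,::-1].copy()
    if fn: cv2.imwrite('pics/'+fn,c['bgr'])
    return c
def ray(c,p):
    u=cv2.undistortPoints(np.array(p,float).reshape(-1,1,2),c['K'],c['D']).reshape(-1,2)
    d=np.c_[u,np.ones(len(u))]@c['Rw'].T
    return d
def plane(c,p,z):
    d=ray(c,p); s=(z-c['o'][2])/d[:,2]; return c['o']+d*s[:,None]
def tri(cs,ps):
    A=np.zeros((3,3));b=np.zeros(3);L=[]
    for c,p in zip(cs,ps):
        d=ray(c,p)[0]; d/=np.linalg.norm(d); M=np.eye(3)-np.outer(d,d); A+=M;b+=M@c['o'];L.append((M,c['o']))
    X=np.linalg.solve(A,b); return X,[float(np.linalg.norm(M@(X-o))) for M,o in L]
def proj(c,X):
    Y=(np.atleast_2d(X)-c['o'])@c['Rw']
    q,_=cv2.projectPoints(Y,np.zeros(3),np.zeros(3),c['K'],c['D']); return q.reshape(-1,2)
def crop(c,x0,y0,x1,y1,s,fn): cv2.imwrite('pics/'+fn,cv2.resize(c['bgr'][y0:y1,x0:x1],None,fx=s,fy=s,interpolation=cv2.INTER_CUBIC))
E
python3 - <<'E'
from h import *
np.set_printoptions(precision=1,suppress=True)
c=grab("top"); 
print("board", plane(c,[[131,225],[152,220],[174,216]],28))
print("tags", plane(c,[[234,223],[256,225],[277,227]],22))
print("pins", plane(c,[[223,205],[291,211]],60))
print("heads", plane(c,[[347,216],[369,211],[391,207]],94))
print("bell,jar", plane(c,[[328,147],[368,150]],60))
crop(c,100,170,310,245,3.8,'t1.png'); crop(c,310,120,420,240,5,'t2.png')
E
```

```text
board [[426.8 341.1  28. ]
 [440.7 284.5  28. ]
 [451.9 225.4  28. ]]
tags [[434.2  64.5  22. ]
 [429.2   5.2  22. ]
 [424.1 -51.5  22. ]]
pins [[481.7  91.7  60. ]
 [467.3 -85.2  60. ]]
heads [[ 455.4 -222.8   94. ]
 [ 468.2 -278.9   94. ]
 [ 478.6 -335.4   94. ]]
bell,jar [[ 636.2 -182.8   60. ]
 [ 629.3 -289.1   60. ]]
```

View pics/t1.png

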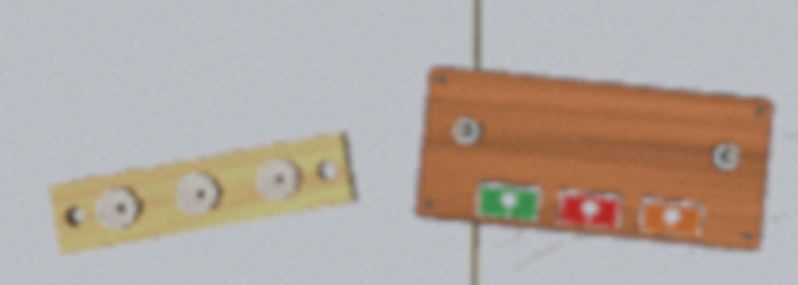

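```bash
cat >> h.py <<'E'
def plan(target,yaw,step=35,jaw=-1,turnmax=0.12):
    o=observe(); p=np.array(o['ee_pos']); y=o['ee_rot'][2]; d=np.array(target)-p; dy=(yaw-y+np.pi)%(2*np.pi)-np.pi
    n=int(max(np.ceil(np.linalg.norm(d)/step),np.ceil(abs(dy)/turnmax),1)); out=[]
    for i in range(n):
        a=y+dy*i/n; R=Ro.from_euler('xyz',[-np.pi/2,0,a]).as_matrix(); s=R.T@d/n
        out.append([round(float(v),1) for v in s]+[round(-dy/n,3),jaw])
    print('t %.2f'%o['time'],'p',p.round(1),'rot',np.round(o['ee_rot'],3),'gap %.1f'%o['finger_gap'],'F',np.round(o['contact_force'],1)); print('n',n); print(str(out))
E
python3 -c "
from h import *
plan([432,324,230],-1.357)"
```

```text
t 0.20 p [194.7 593.6 249.7] rot [-1.572  0.    -0.317] gap 85.8 F [-0.1 -0.4  0.1]
n 11
[[28.1, 1.8, -16.6, np.float64(0.095), -1], [29.6, 1.8, -13.8, np.float64(0.095), -1], [30.8, 1.8, -11.0, np.float64(0.095), -1], [31.7, 1.8, -8.0, np.float64(0.095), -1], [32.3, 1.8, -5.0, np.float64(0.095), -1], [32.6, 1.8, -1.9, np.float64(0.095), -1], [32.6, 1.8, 1.1, np.float64(0.095), -1], [32.4, 1.8, 4.2, np.float64(0.095), -1], [31.8, 1.8, 7.3, np.float64(0.095), -1], [31.0, 1.8, 10.2, np.float64(0.095), -1], [29.9, 1.8, 13.1, np.float64(0.095), -1]]
```

```bash
sed -i 's/round(-dy\/n,3)/round(float(-dy\/n),3)/' h.py; python3 -m creep '[[28,2,-17,0.095,-1],[30,2,-14,0.095,-1],[31,2,-11,0.095,-1],[32,2,-8,0.095,-1],[32,2,-5,0.095,-1],[33,2,-2,0.095,-1],[33,2,1,0.095,-1],[32,2,4,0.095,-1]]'; python3 -c "
from h import *
plan([432,324,230],-1.357)"
```

```text
time: 0.87
ee_pos: [363.8, 393.4, 230.2]
ee_rot: [-1.576, 0.005, -1.093]
contact_force: [0.2, -0.0, 1.0]
finger_gap: 85.4
t 0.87 p [363.8 393.4 230.2] rot [-1.576  0.005 -1.093] gap 85.4 F [ 0.2 -0.   1. ]
n 3
[[31.0, 0.1, 9.5, 0.088, -1], [30.0, 0.1, 12.2, 0.088, -1], [28.9, 0.1, 14.8, 0.088, -1]]
```

```bash
python3 -m creep '[[31,0,10,0.088,-1],[30,0,12,0.088,-1],[29,0,15,0.088,-1],[0,0,0,0,-1],[0,0,0,0,-1]]'; python3 - <<'E'
from h import *
c=grab('wrist','w1.png'); print(c['obs']['ee_pos'],c['obs']['ee_rot'],c['obs']['qd'].round(3))
E
```

```text
time: 1.28
ee_pos: [439.7, 311.6, 229.2]
ee_rot: [-1.576, -0.001, -1.388]
contact_force: [-0.9, 1.4, 1.2]
finger_gap: 85.5
[439.7287278  311.58210574 229.16872626] [-1.57595091e+00 -6.39149428e-04 -1.38775810e+00] [ 0.061  0.003  0.048 -0.004  0.026 -0.003 -0.019]
```

View pics/w1.png

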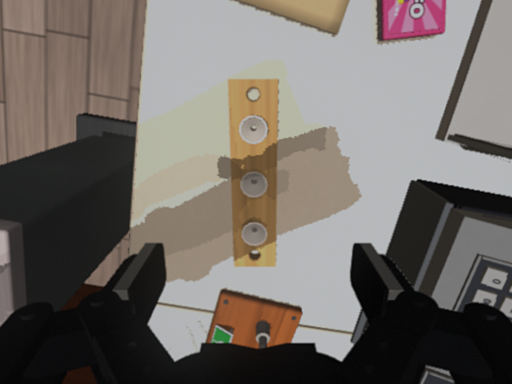

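```bash
cat >> h.py <<'E'
def boardmask(c):
    hsv=cv2.cvtColor(c['bgr'],cv2.COLOR_BGR2HSV)
    m=cv2.inRange(hsv,(12,70,60),(30,255,255)); return hsv,m
def blobs(m,lo,hi):
    n,l,s,ce=cv2.connectedComponentsWithStats(m); return [(s[i],ce[i],l==i) for i in range(1,n) if lo<s[i,4]<hi]
E
python3 -m creep '[[0,0,0,0,-1]]'; python3 - <<'E'
from h import *
c=grab('wrist','w2.png'); print(c['obs']['ee_pos'],c['obs']['ee_rot'],c['obs']['qd'].round(3))
crop(c,215,65,295,280,2.75*1,'w2c.png')
hsv,m=boardmask(c)
for (x,y) in [(237,100),(255,128),(247,121),(253,94),(240,150),(237,180),(255,190),(240,215),(254,256),(225,190),(300,150),(180,240)]: print(x,y,hsv[y,x])
E
```

```text
time: 1.42
ee_pos: [439.8, 311.4, 229.1]
ee_rot: [-1.576, -0.001, -1.387]
contact_force: [-0.4, 0.4, -0.0]
finger_gap: 85.4
[439.78144014 311.36148078 229.08499131] [-1.57579213e+00 -1.37294068e-03 -1.38719764e+00] [ 0.009  0.002  0.007  0.002  0.004  0.    -0.   ]
237 100 [ 19 123 181]
255 128 [ 18  37 124]
247 121 [ 16  29 148]
253 94 [ 33  26 184]
240 150 [ 19 126 180]
237 180 [ 16 133 121]
255 190 [ 16  34 126]
240 215 [ 16 134 135]
254 256 [ 16 109  70]
225 190 [ 17  53 139]
300 150 [ 16  55 140]
180 240 [ 17  54 137]
```

View pics/w2c.png

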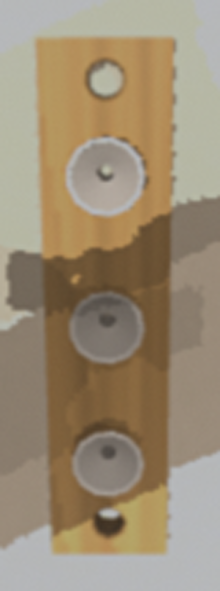

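```bash
cat >> h.py <<'E'
def measboard(c,box,smin=85):
    """box x0,y0,x1,y1; returns outline rect and cup ellipses centres"""
    hsv=cv2.cvtColor(c['bgr'],cv2.COLOR_BGR2HSV); m=((hsv[:,:,1]>=smin)&(hsv[:,:,0]>9)&(hsv[:,:,0]<32)).astype(np.uint8)*255
    z=np.zeros_like(m); x0,y0,x1,y1=box; z[y0:y1,x0:x1]=m[y0:y1,x0:x1]
    cs,_=cv2.findContours(z,cv2.RETR_EXTERNAL,cv2.CHAIN_APPROX_NONE); k=max(cs,key=cv2.contourArea)
    f=np.zeros_like(m); cv2.drawContours(f,[k],-1,255,-1); low=cv2.bitwise_and(f,255-z)
    low=cv2.morphologyEx(low,cv2.MORPH_OPEN,cv2.getStructuringElement(cv2.MORPH_ELLIPSE,(5,5)))
    cups=[]
    for s,ce,l in blobs(low,40,1e5):
        kk,_=cv2.findContours(l.astype(np.uint8),cv2.RETR_EXTERNAL,cv2.CHAIN_APPROX_NONE)
        e=cv2.fitEllipse(max(kk,key=len)); cups.append((e[0],e[1],int(s[4])))
    return cv2.minAreaRect(k),cups
E
python3 - <<'E'
from h import *
np.set_printoptions(precision=1,suppress=True)
c=grab('wrist')
r,cu=measboard(c,(215,65,295,280)); print(r); 
for e in cu: print(e, plane(c,[e[0]],28),plane(c,[e[0]],16))
b=cv2.boxPoints(r); print(plane(c,b,16), plane(c,[r[0]],16))
np.savez('v1.npz',cups=np.array([e[0] for e in cu]),Rw=c['Rw'],o=c['o'])
E
python3 -m creep '[[0,15,25,0,-1],[0,20,25,0,-1],[0,20,20,0,-1],[0,0,0,0,-1],[0,0,0,0,-1],[0,0,0,0,-1]]'
python3 - <<'E'
from h import *
c=grab('wrist','w3.png'); print(c['obs']['qd'].round(3))
E
```

```text
((252.5, 172.0), (186.0, 49.0), 90.0)
((253.05055236816406, 93.281494140625), (12.00339412689209, 12.204524993896484), 131) [[422.1 377.6  28. ]] [[421.9 377.2  16. ]]
((253.00164794921875, 128.670166015625), (28.498685836791992, 28.624513626098633), 681) [[428.2 343.6  28. ]] [[428.3 342.   16. ]]
((253.39260864257812, 183.69229125976562), (25.230056762695312, 27.004047393798828), 572) [[439.  286.4  28. ]] [[439.4 282.6  16. ]]
((253.72474670410156, 233.16334533691406), (23.344276428222656, 25.46631622314453), 501) [[449.7 229.3  28. ]] [[450.6 223.4  16. ]]
[[394.8 386.2  16. ]
 [443.  395.1  16. ]
 [485.6 186.9  16. ]
 [427.7 176.   16. ]] [[436.1 295.6  16. ]]
time: 2.02
ee_pos: [505.3, 332.9, 172.5]
ee_rot: [-1.576, 0.003, -1.371]
contact_force: [0.0, 0.3, -0.7]
finger_gap: 85.3
[-0.015 -0.006 -0.009 -0.002 -0.004  0.009 -0.001]
```

View pics/w3.png

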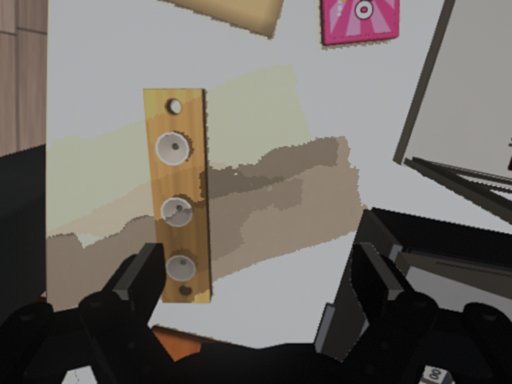

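```bash
python3 - <<'E'
from h import *
np.set_printoptions(precision=1,suppress=True)
c=grab('wrist')
r,cu=measboard(c,(130,80,225,310))
for e in cu: print(e, plane(c,[e[0]],28)[0],plane(c,[e[0]],16)[0])
d=np.load('v1.npz'); c1=dict(c); c1['Rw']=d['Rw'];c1['o']=d['o']
for p in d['cups']:
  q=min(cu,key=lambda e:np.linalg.norm(plane(c,[e[0]],22)-plane(c1,[p],22)))
  print(tri([c1,c],[p,q[0]]))
E
```

```text
((175.7019500732422, 106.54656982421875), (10.233525276184082, 13.191183090209961), 122) [426.5 379.   28. ] [423.7 377.6  16. ]
((172.2655792236328, 148.50823974609375), (32.5046272277832, 34.75544738769531), 935) [428.  343.7  28. ] [425.3 340.7  16. ]
((176.45828247070312, 211.68081665039062), (29.08262825012207, 31.71256446838379), 767) [438.8 286.6  28. ] [436.5 281.1  16. ]
(array([421.9, 376.8,   8.4]), [0.06736063990021586, 0.06736063990030862])
(array([428.2, 343.8,  28.5]), [0.044731883182282266, 0.04473188318221864])
(array([438.9, 286.6,  28.3]), [0.13513285022481047, 0.13513285022486546])
(array([446.8, 290.3,  95.8]), [25.02851339574372, 25.028513395743694])
```

```bash
python3 -c "
from h import *
plan([438.9,286.5,80],-1.384)"
```

```text
t 2.12 p [505.2 333.1 173.3] rot [-1.575  0.004 -1.37 ] gap 85.4 F [-0.3 -0.3 -0.6]
n 4
[[8.1, 23.3, -18.6, 0.003, -1], [8.2, 23.3, -18.5, 0.003, -1], [8.2, 23.3, -18.5, 0.003, -1], [8.3, 23.3, -18.5, 0.003, -1]]
```

```bash
python3 -m creep '[[8,23,-18,0.003,-0.4],[8,23,-18,0.003,-0.4],[8,23,-18,0.003,-0.4],[8,23,-15,0.003,-0.4],[0,0,0,0,-0.4],[0,0,0,0,-0.4]]';  python3 -c "
from h import *
plan([438.9,286.5,28],-1.384,jaw=-0.4)"
```

```text
time: 2.62
ee_pos: [440.7, 291.2, 86.0]
ee_rot: [-1.563, 0.011, -1.377]
contact_force: [0.0, 0.3, 1.6]
finger_gap: 59.8
t 2.62 p [440.7 291.2  86. ] rot [-1.563  0.011 -1.377] gap 59.8 F [0.  0.3 1.6]
n 2
[[2.1, 29.0, -1.3, 0.003, -0.4], [2.1, 29.0, -1.3, 0.003, -0.4]]
```

```bash
python3 -m creep '[[2,25,-1,0.003,-0.4],[2,23,-1,0.003,-0.4],[0.5,4,0,0,-0.4],[0,0,0,0,-0.4],[0,0,0,0,-0.4]]';  python3 -c "
from h import *
plan([438.9,286.5,22],-1.384,jaw=-0.4)
grab('wrist','w4.png')"
```

```text
time: 3.03
ee_pos: [445.6, 292.9, 40.5]
ee_rot: [-1.55, 0.018, -1.381]
contact_force: [-0.2, 0.1, 1.1]
finger_gap: 59.7
t 3.03 p [445.6 292.9  40.5] rot [-1.55   0.018 -1.381] gap 59.7 F [-0.2  0.1  1.1]
n 1
[[5.0, 18.5, -7.8, 0.003, -0.4]]
```

View pics/w4.png

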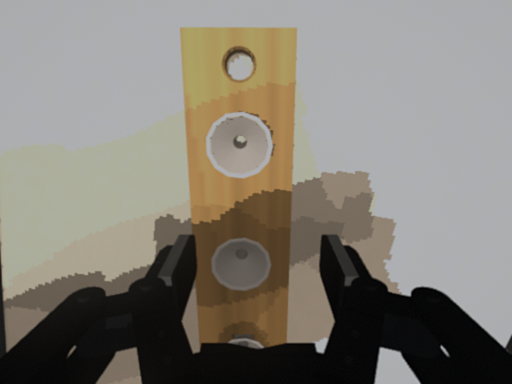

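```bash
python3 -m creep '[[3,0,-4,0.003,-0.4],[2,0,-4,0,-0.4],[0,6,0,0,-0.4],[0,5,0,0,-0.4],[0,0,0,0,-0.4]]';  python3 -c "
from h import *
plan([438.9,286.5,22],-1.384,jaw=-0.4)"
```

```text
time: 3.5
ee_pos: [440.7, 288.1, 33.1]
ee_rot: [-1.542, 0.022, -1.383]
contact_force: [-0.3, -0.5, -0.3]
finger_gap: 59.6
t 3.50 p [440.7 288.1  33.1] rot [-1.542  0.022 -1.383] gap 59.6 F [-0.3 -0.5 -0.3]
n 1
[[1.3, 11.1, -2.1, 0.001, -0.4]]
```

```bash
python3 -m creep '[[0,0,0,0,-0.4],[0,0,0,0,-0.4],[0,0,0,0,-0.4],[0,0,0,0,-0.4]]'; python3 -c "
from h import *
plan([438.9,286.5,22],-1.384,jaw=-0.4)"
```

```text
time: 3.83
ee_pos: [440.6, 288.1, 32.5]
ee_rot: [-1.543, 0.021, -1.383]
contact_force: [-0.6, 0.1, 0.0]
finger_gap: 59.6
t 3.83 p [440.6 288.1  32.5] rot [-1.543  0.021 -1.383] gap 59.6 F [-0.6  0.1  0. ]
n 1
[[1.2, 10.5, -1.9, 0.001, -0.4]]
```

```bash
python3 -m creep '[[1,5,-2,0,-0.4],[0,5,0,0,-0.4],[0,0,0,0,-0.4]]'; python3 -c "
from h import *
plan([438.9,286.5,20],-1.384,jaw=-0.4)
print(Ro.from_euler('xyz',observe()['ee_rot']).as_matrix().round(3)[:,1])
grab('wrist','w5.png'); crop(grab('scene'),140,120,240,200,6,'s5.png')"
```

```text
time: 4.08
ee_pos: [439.2, 287.1, 21.8]
ee_rot: [-1.542, 0.022, -1.383]
contact_force: [-0.2, 0.3, -0.0]
finger_gap: 59.7
t 4.08 p [439.2 287.1  21.8] rot [-1.542  0.022 -1.383] gap 59.7 F [-0.2  0.3 -0. ]
n 1
[[0.6, 1.8, -0.4, 0.001, -0.4]]
[ 0.024  0.027 -0.999]
```

View pics/w5.png

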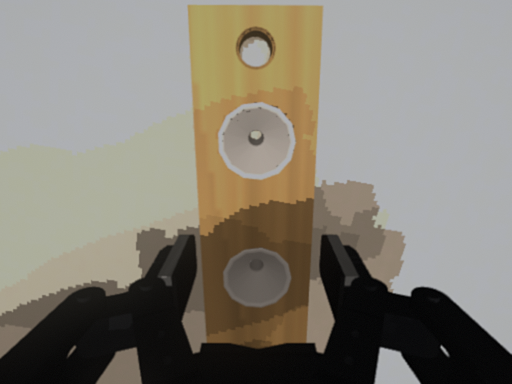

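View pics/s5.png

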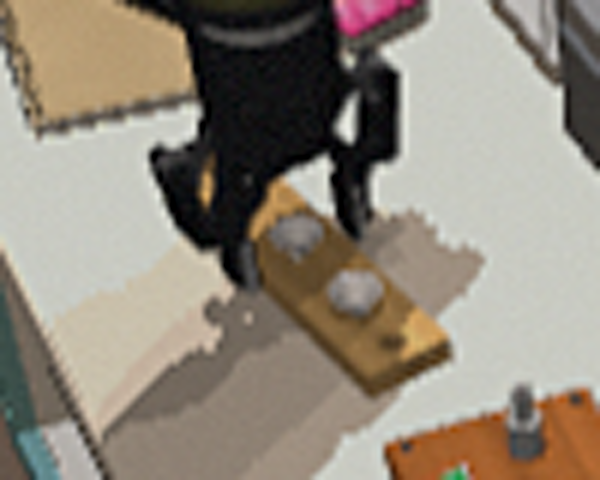

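```bash
python3 -m creep '[[0.5,3,-0.5,0,-0.4],[0,0,0,0,-0.4],[0,0,0,0,1],[0,0,0,0,1],[0,0,0,0,1],[0,0,0,0,1],[0,0,0,0,1]]'; python3 -c "
from h import *
plan([438.9,286.5,20],-1.384,jaw=1)"
```

```text
time: 4.77
ee_pos: [438.9, 286.5, 19.5]
ee_rot: [-1.542, 0.022, -1.383]
contact_force: [0.6, 0.0, -1.8]
finger_gap: 48.6
t 4.77 p [438.9 286.5  19.5] rot [-1.542  0.022 -1.383] gap 48.6 F [ 0.6  0.  -1.8]
n 1
[[0.0, -0.5, 0.0, 0.001, 1]]
```

```bash
python3 -m creep '[[0,-12,0,0,1],[0,-25,0,0,1],[0,-30,0,0,1],[0,-35,0,0,1],[0,-30,0,0,1],[0,-10,0,0,1]]'; python3 -c "
from h import *
plan([405,40,200],-1.65,jaw=1)"
```

```text
time: 5.27
ee_pos: [432.7, 280.8, 162.2]
ee_rot: [-1.553, 0.017, -1.384]
contact_force: [0.6, 0.4, -1.8]
finger_gap: 48.5
t 5.27 p [432.7 280.8 162.2] rot [-1.553  0.017 -1.384] gap 48.5 F [ 0.6  0.4 -1.8]
n 8
[[28.9, -4.7, -9.0, 0.033, 1], [29.2, -4.7, -8.0, 0.033, 1], [29.5, -4.7, -7.1, 0.033, 1], [29.7, -4.7, -6.1, 0.033, 1], [29.9, -4.7, -5.1, 0.033, 1], [30.0, -4.7, -4.1, 0.033, 1], [30.1, -4.7, -3.1, 0.033, 1], [30.2, -4.7, -2.1, 0.033, 1]]
```

```bash
python3 -m creep '[[28,-5,-9,0.033,1],[29,-6,-8,0.033,1],[29,-6,-7,0.033,1],[29,-6,-6,0.033,1],[29,-6,-5,0.033,1],[28,-5,-4,0.033,1],[28,-5,-3,0.033,1],[10,-4,0,0.03,1]]';python3 -m creep '[[0,0,0,0,1],[0,0,0,0,1]]'; python3 -c "
from h import *
plan([405,40,200],-1.65,jaw=1)
grab('wrist','w6.png');grab('top','t6.png')"
```

```text
time: 5.93
ee_pos: [405.8, 63.0, 204.0]
ee_rot: [-1.553, 0.028, -1.647]
contact_force: [-0.7, 0.1, -1.6]
finger_gap: 48.7
time: 6.1
ee_pos: [405.7, 60.6, 204.7]
ee_rot: [-1.552, 0.029, -1.654]
contact_force: [0.3, 0.8, -1.6]
finger_gap: 48.2
t 6.10 p [405.7  60.6 204.7] rot [-1.552  0.029 -1.654] gap 48.2 F [ 0.3  0.8 -1.6]
n 1
[[20.6, 4.7, 1.0, -0.004, 1]]
```

View pics/w6.png

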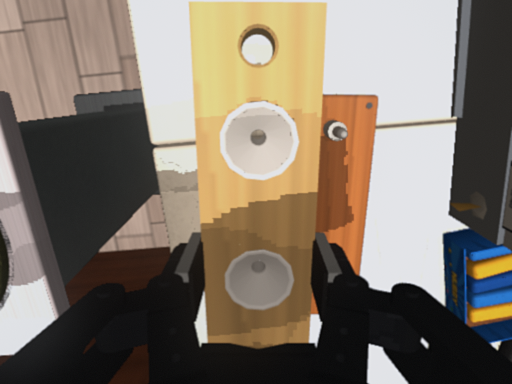

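View pics/t6.png

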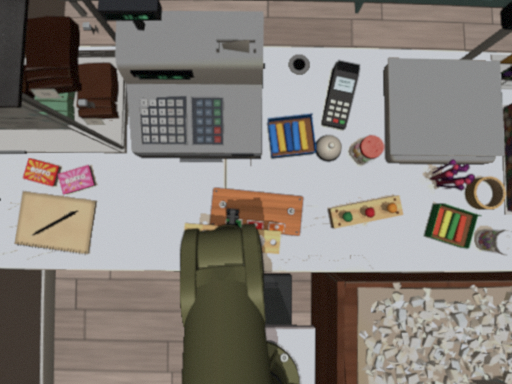

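```bash
cat > pin.py <<'E'
from h import *
import sys
np.set_printoptions(precision=1,suppress=True)
x0,y0,x1,y1=map(int,sys.argv[1:5]); tag=sys.argv[5]
c=grab('wrist'); crop(c,x0,y0,x1,y1,8,f'{tag}.png')
np.savez(tag+'.npz',Rw=c['Rw'],o=c['o'],bgr=c['bgr'])
E
python3 pin.py 310 90 390 160 pA1
python3 -m creep '[[0,0,-20,0,1],[0,0,-15,0,1],[0,0,0,0,1],[0,0,0,0,1]]'; python3 - <<'E'
from h import *
c=grab('wrist','w7.png'); print(observe()['ee_pos'])
E
```

```text
time: 6.58
ee_pos: [371.0, 69.8, 202.5]
ee_rot: [-1.553, 0.029, -1.64]
contact_force: [0.7, 1.1, -1.7]
finger_gap: 48.4
[370.95300633  69.77554183 202.4489885 ]
```

View pics/pA1.png

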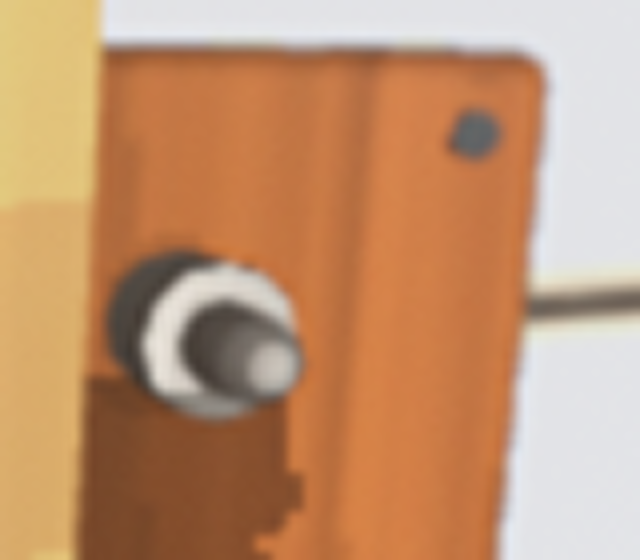

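View pics/w7.png

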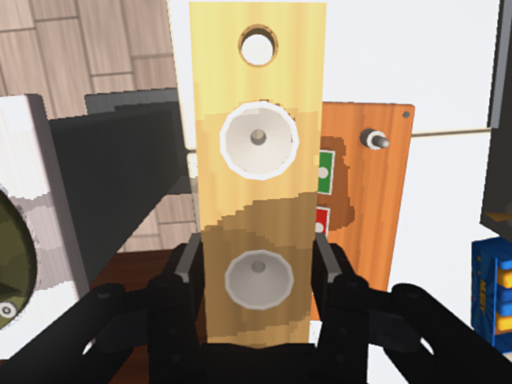

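```bash
python3 pin.py 340 110 420 180 pA2
python3 -m creep '[[30,0,0,0,1],[35,0,0,0,1],[35,0,0,0,1],[20,0,0,0,1],[0,0,0,0,1],[0,0,0,0,1]]'; python3 - <<'E'
from h import *
c=grab('wrist','w8.png'); print(observe()['ee_pos'])
E
```

```text
time: 7.18
ee_pos: [370.1, -53.0, 199.3]
ee_rot: [-1.547, 0.028, -1.632]
contact_force: [-0.5, 0.9, -2.0]
finger_gap: 48.5
[370.25044758 -52.8478876  199.29661419]
```

View pics/pA2.png

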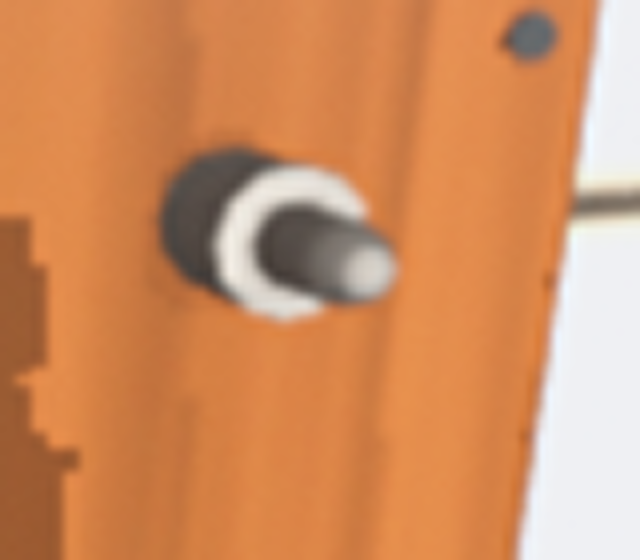

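View pics/w8.png

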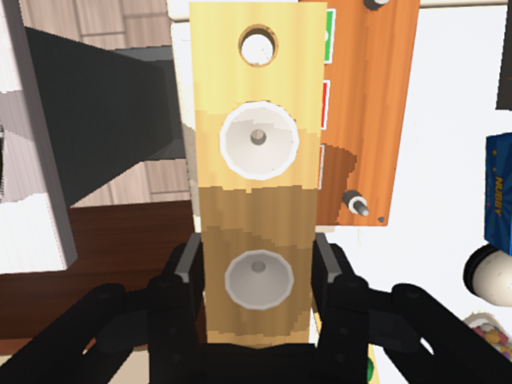

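```bash
python3 pin.py 315 170 395 240 pB1
python3 -m creep '[[15,0,20,0,1],[20,0,8,0,1],[0,0,0,0,1],[0,0,0,0,1]]'; python3 pin.py 300 130 380 200 pB2;python3 - <<'E'
from h import *
c=grab('wrist','w9.png'); print(observe()['ee_pos'])
E
```

```text
time: 7.62
ee_pos: [398.5, -84.3, 198.6]
ee_rot: [-1.547, 0.03, -1.62]
contact_force: [0.0, 1.0, -1.9]
finger_gap: 48.3
[397.97988909 -84.15794094 198.58529758]
```

View pics/pB1.png

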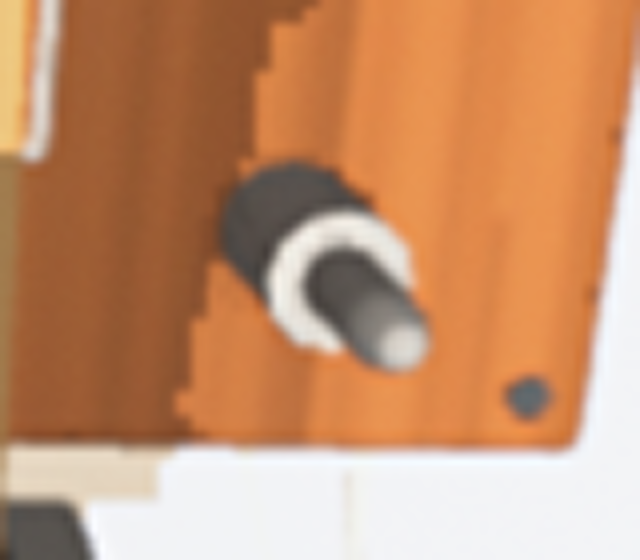

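View pics/pB2.png

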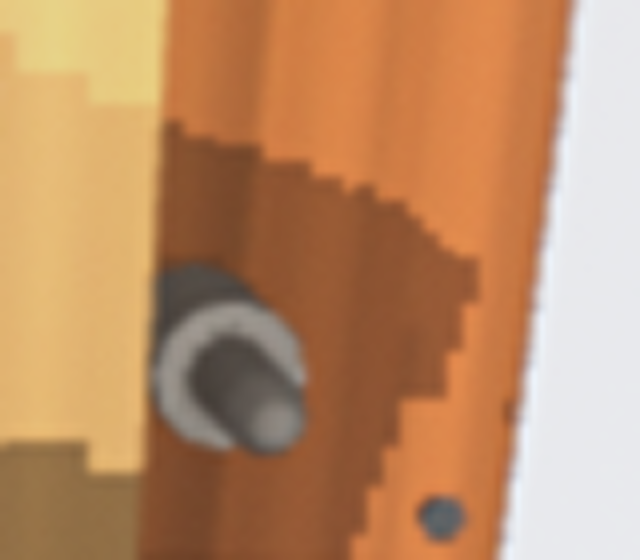

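```bash
python3 - <<'E'
from h import *
np.set_printoptions(precision=1,suppress=True)
c=grab('wrist')
def V(t): d=np.load(t+'.npz'); k=dict(c); k['Rw']=d['Rw'];k['o']=d['o']; return k
q=lambda x0,y0,u,v:(x0+(u+.5)/8-.5, y0+(v+.5)/8-.5)
A=[q(310,90,220,340),q(340,110,292,243)]; At=[q(310,90,274,366),q(340,110,370,270)]
B=[q(315,170,340,281),q(300,130,231,376)]; Bt=[q(315,170,404,346),q(300,130,279,424)]
P={}
for n,v,p,z in [('A',('pA1','pA2'),A,36),('At',('pA1','pA2'),At,59),('B',('pB1','pB2'),B,36),('Bt',('pB1','pB2'),Bt,59)]:
    vs=[V(x) for x in v]; print(n,*tri(vs,p), [plane(k,[x],z)[0] for k,x in zip(vs,p)])
E
```

```text
A [484.7  95.5  37.5] [0.17133233886452356, 0.17133233886448135] [array([485.1,  95.5,  36. ]), array([485.2,  95.1,  36. ])]
At [484.9  95.6  59.3] [0.0326702447668031, 0.032670244766801325] [array([485. ,  95.5,  59. ]), array([485. ,  95.5,  59. ])]
B [468.6 -88.4  35.6] [0.02898458318812481, 0.02898458318814672] [array([468.4, -88.2,  36. ]), array([468.5, -88.3,  36. ])]
Bt [468.2 -87.6  59.2] [0.05954113479708106, 0.0595411347970423] [array([468.2, -87.7,  59. ]), array([468.3, -87.6,  59. ])]
```

```bash
cat > held.py <<'E'
from h import *
np.set_printoptions(precision=2,suppress=True)
c=grab('wrist'); H=np.array(c['hand_eye']); c['Rw']=H[:3,:3]; c['o']=H[:3,3]
def yplane(p,y): d=ray(c,[p])[0]; return c['o']+d*(y-c['o'][1])/d[1]
r,cu=measboard(c,(180,0,340,310),70)
for e in cu: print(np.round(e[0],1),np.round(e[1],1),yplane(e[0],-8.9),yplane(e[0],3.5))
E
python3 held.py
```

```text
[254.1  48.4] [23.9 31.4] [-89.83  -8.9   -1.19] [-90.99   3.5   -1.32]
[258.7 140. ] [78.1 78.7] [-58.98  -8.9    0.37] [-56.84   3.5    0.41]
[328.2 175.2] [17.2 23.9] [-45.73  -8.9   26.43] [-42.16   3.5   29.27]
```

View pics/w9.png

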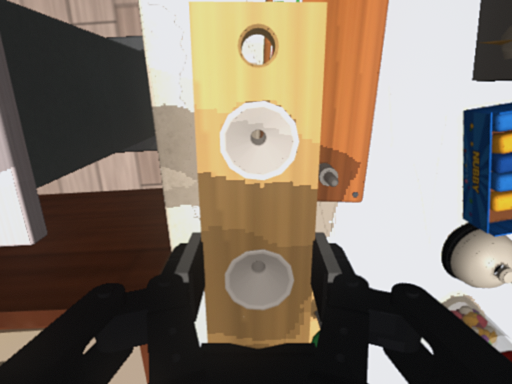

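```bash
cat >> held.py <<'E'
print('ctr cup',yplane((259,279),-8.9),'hole',yplane((258,46.5),3.5))
o=observe(); Rn=Ro.from_euler('xyz',o['ee_rot']).as_matrix(); Rg=Ro.from_euler('xyz',[-1.542,.022,-1.383]).as_matrix()
print('normal',Rn@Rg.T@[0,0,1.])
# board axes in tool at grasp: up vector & y axis
cb=np.array([-0.6,11.5,0.3]) # board centre in tool
print('board ctr now',o['ee_pos']+Rn@cb)
E
python3 held.py | tail -3; python3 -c "
from h import *
plan([476.7,3.7,105],-1.661,jaw=1)"
```

```text
ctr cup [-0.64 -8.9   0.53] hole [-91.66   3.5    0.14]
normal [ 0.01 -0.01  1.  ]
board ctr now [398.11 -83.41 187.24]
t 7.87 p [397.5 -84.3 198.7] rot [-1.548  0.03  -1.619] gap 48.5 F [-0.7 -0.4 -1.4]
n 5
[[-18.4, 18.7, 15.0, 0.008, 1], [-18.5, 18.7, 14.8, 0.008, 1], [-18.6, 18.7, 14.7, 0.008, 1], [-18.7, 18.7, 14.5, 0.008, 1], [-18.8, 18.7, 14.3, 0.008, 1]]
```

```bash
cat > bc.py <<'E'
from h import *
import sys
np.set_printoptions(precision=2,suppress=True)
zt=float(sys.argv[1]); o=observe(); Rn=Ro.from_euler('xyz',o['ee_rot']).as_matrix(); Rg=Ro.from_euler('xyz',[-1.542,.022,-1.383]).as_matrix()
ctr=o['ee_pos']+Rn@np.array([-0.5,11.5,0.45]); yaw=o['ee_rot'][2]
print('t',o['time'],'ctr',ctr,'rot',o['ee_rot'],'normal',(Rn@Rg.T)[:,2],'F',o['contact_force'],'M',o['wrist_torque'],'gap %.1f'%o['finger_gap'])
d=np.array([476.7,3.7,zt])-ctr
print('tool shift',Rn.T@d,'turn',yaw+1.661)
E
python3 -m creep '[[-18,18,15,0.008,1],[-19,19,15,0.008,1],[-19,19,15,0.008,1],[-19,17,15,0.008,1],[-14,12,13,0.008,1],[0,0,0,0,1],[0,0,0,0,1]]'; python3 bc.py 88
```

```text
time: 8.45
ee_pos: [480.9, 9.2, 116.4]
ee_rot: [-1.545, 0.033, -1.659]
contact_force: [-0.2, 0.0, -1.5]
finger_gap: 48.7
t 8.45 ctr [481.68  10.03 104.94] rot [-1.54  0.03 -1.66] normal [ 0.   -0.01  1.  ] F [-0.25  0.01 -1.55] M [-0.1   0.13  0.02] gap 48.7
tool shift [ 7.3  16.59 -4.84] turn 0.002095325076367338
```

```bash
python3 -m creep '[[4,8,-3,0,1],[3,8,-2,0,1],[0,0,0,0,1],[0,0,0,0,1]]'; python3 bc.py 80; python3 -c "
from h import *
grab('wrist','w10.png'); crop(grab('scene'),180,150,300,270,5,'s10.png')"
```

```text
time: 8.78
ee_pos: [474.3, 3.2, 100.4]
ee_rot: [-1.544, 0.033, -1.657]
contact_force: [0.6, 0.8, -2.4]
finger_gap: 48.1
t 8.7833 ctr [475.1    3.96  88.98] rot [-1.54  0.03 -1.66] normal [ 0.   -0.01  1.  ] F [ 0.56  0.8  -2.37] M [-0.09  0.04  0.04] gap 48.1
tool shift [0.42 9.01 1.38] turn 0.0035699209805897247
```

View pics/w10.png

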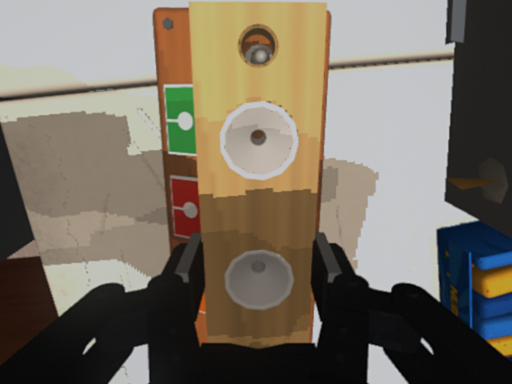

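View pics/s10.png

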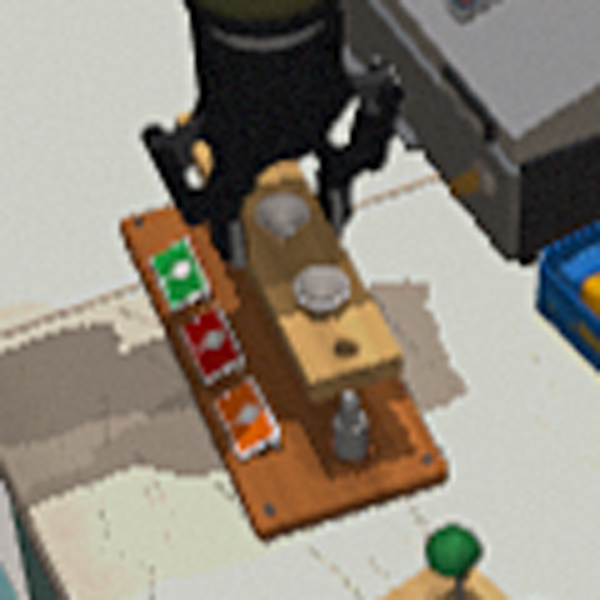

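```bash
python3 -m creep '[[0.5,7,1.5,0.004,1],[0,6,0,0,1],[0,0,0,0,1],[0,0,0,0,1]]'; python3 bc.py 66; python3 -c "
from h import *
c=grab('wrist','w11.png'); print(proj(c,[[485,95.4,60],[468.4,-88,60]])); crop(c,210,0,310,90,7,'w11c.png'); crop(grab('scene'),180,150,300,270,5,'s11.png')"
```

```text
time: 9.22
ee_pos: [477.6, 2.6, 87.7]
ee_rot: [-1.541, 0.034, -1.663]
contact_force: [0.3, 0.1, -2.4]
finger_gap: 48.4
t 9.2167 ctr [478.43   3.4   76.24] rot [-1.54  0.03 -1.66] normal [-0.   -0.01  1.  ] F [ 0.29  0.13 -2.41] M [-0.07  0.03 -0.  ] gap 48.4
tool shift [ 0.2  10.18 -2.05] turn -0.0017363663889815584
[[253.22137314  51.85731822]
 [255.33857107 377.01906343]]
```

View pics/w11c.png

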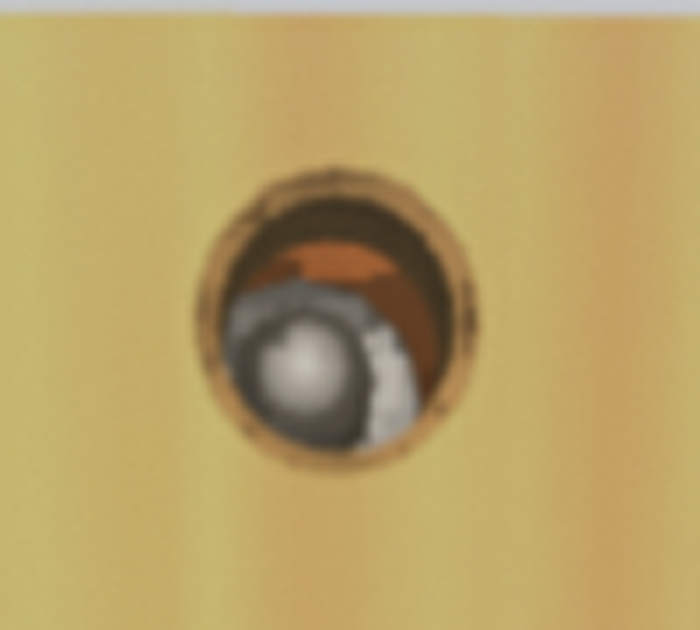

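View pics/s11.png

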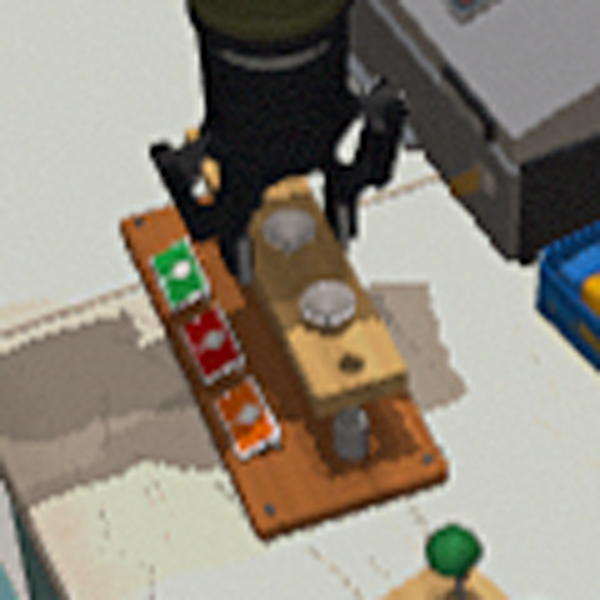

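```bash
python3 -m creep '[[0,0,-2.5,-0.002,1],[0,5,0,0,1],[0,4,0,0,1],[0,0,0,0,1],[0,0,0,0,1]]'; python3 bc.py 60; python3 -c "
from h import *
c=grab('wrist','w12.png'); print(proj(c,[[485,95.4,60],[468.4,-88,60]])); crop(c,210,0,310,90,7,'w12c.png')"
```

```text
time: 9.73
ee_pos: [475.1, 3.3, 78.1]
ee_rot: [-1.541, 0.034, -1.66]
contact_force: [-0.9, -0.5, -0.6]
finger_gap: 48.2
t 9.7333 ctr [476.01   4.15  66.63] rot [-1.54  0.03 -1.66] normal [-0.   -0.01  1.  ] F [-0.89 -0.46 -0.6 ] M [-0.05  0.02  0.02] gap 48.2
tool shift [0.61 6.63 0.52] turn 0.0009841505286121155
[[260.03545765  50.32959903]
 [259.52354671 391.38999234]]
```

View pics/w12c.png

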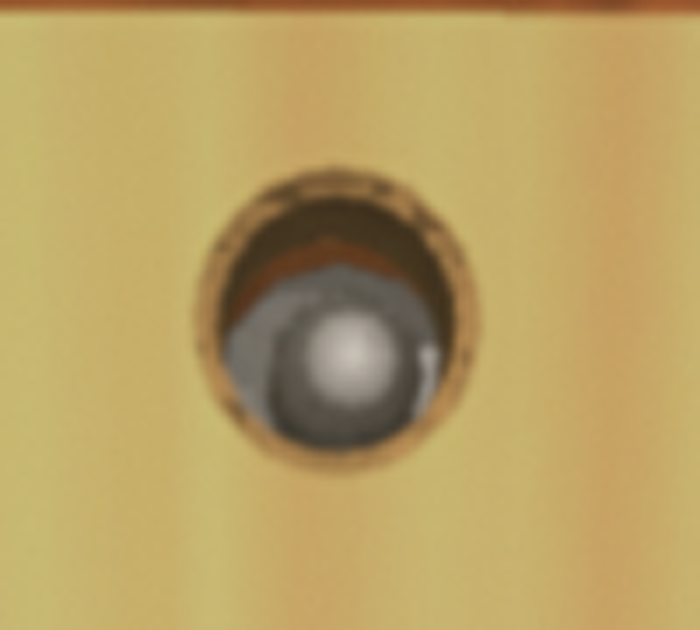

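```bash
python3 -m creep '[[0.6,5,0,0.001,1],[0,5,0,0,1],[0,0,0,0,1],[0,0,0,0,1]]'; python3 bc.py 50
```

```text
time: 10.12
ee_pos: [475.6, 3.0, 67.0]
ee_rot: [-1.54, 0.034, -1.661]
contact_force: [-0.1, 0.1, -1.6]
finger_gap: 49.2
t 10.1167 ctr [476.51   3.84  55.57] rot [-1.54  0.03 -1.66] normal [-0.   -0.01  1.  ] F [-0.06  0.08 -1.6 ] M [-0.05  0.07  0.03] gap 49.2
tool shift [0.31 5.57 0.04] turn -5.00461931480789e-05
```

Both pins are now about 4 mm inside the holes, with no contact force. I'll keep going down.

```bash
python3 -m creep '[[0.3,5,0,0,1],[0,0,0,0,1],[0,4,0,0,1],[0,0,0,0,1],[0,0,0,0,1]]'; python3 bc.py 44
```

```text
time: 10.53
ee_pos: [476.0, 2.9, 56.9]
ee_rot: [-1.541, 0.034, -1.661]
contact_force: [0.2, 0.4, -2.1]
finger_gap: 48.7
t 10.5333 ctr [476.88   3.76  45.46] rot [-1.54  0.03 -1.66] normal [-0.   -0.01  1.  ] F [ 0.19  0.45 -2.15] M [-0.04  0.04 -0.03] gap 48.7
tool shift [ 0.12  1.45 -0.22] turn -0.00011205783953371906
```

```bash
python3 -m creep '[[0,1.5,-0.2,0,1],[0,0,0,0,1],[0,0,0,0,1]]'; python3 bc.py 44; python3 -m creep '[[0,0,0,0,0.2],[0,0,0,0,-0.1],[0,0,0,0,-0.4],[0,0,0,0,-0.4],[0,0,0,0,-0.4]]'; python3 bc.py 44
```

```text
time: 10.78
ee_pos: [476.1, 3.1, 55.6]
ee_rot: [-1.54, 0.034, -1.661]
contact_force: [-0.9, -0.0, 0.5]
finger_gap: 48.8
t 10.7833 ctr [476.94   3.87  44.16] rot [-1.54  0.03 -1.66] normal [-0.   -0.01  1.  ] F [-0.9  -0.04  0.48] M [-0.2   0.21 -0.03] gap 48.8
tool shift [ 0.2   0.15 -0.23] turn -0.00012683260176959976
time: 11.2
ee_pos: [476.5, 3.0, 56.1]
ee_rot: [-1.539, 0.034, -1.661]
contact_force: [0.7, -0.4, 0.4]
finger_gap: 59.7
t 11.2 ctr [477.38   3.83  44.68] rot [-1.54  0.03 -1.66] normal [-0.   -0.01  1.  ] F [ 0.67 -0.43  0.44] M [ 0.    0.02 -0.02] gap 59.7
tool shift [ 0.22  0.65 -0.68] turn -0.00016369332923948932
```

```bash
python3 -m creep '[[0,-10,0,0,-0.4],[0,-25,0,0,-0.4],[0,-35,0,0,-0.4],[-15,-38,0,0,-0.4],[-20,-35,0,0,-0.4],[-15,-15,0,0,-0.4],[0,0,0,0,-0.4],[0,0,0,0,-0.4]]'; python3 -c "
from h import *
np.set_printoptions(precision=1,suppress=True)
c=grab('wrist','w13.png'); r,cu=measboard(c,(190,40,330,340),85)
for e in cu: print(np.round(e[0],1),np.round(e[1],1),plane(c,[e[0]],64),plane(c,[e[0]],52))"
```

```text
time: 11.87
ee_pos: [475.2, 48.2, 222.4]
ee_rot: [-1.54, 0.034, -1.664]
contact_force: [0.3, 0.6, 0.1]
finger_gap: 59.3
[257.3 124.7] [11.2 12.4] [[484.2  96.4  64. ]] [[484.5  95.2  52. ]]
[211.5 155. ] [25.2 51. ] [[440.8  73.6  64. ]] [[439.2  71.5  52. ]]
[258.2 164.1] [30.7 31.3] [[481.7  61.   64. ]] [[481.8  58.4  52. ]]
[214.  208.7] [23.7 45.8] [[436.3  22.7  64. ]] [[434.5  18.4  52. ]]
[258.3 223.7] [27.7 29.8] [[476.3   3.1  64. ]] [[476.2  -1.9  52. ]]
[216.2 258.9] [ 8.9 11.4] [[431.4 -29.7  64. ]] [[429.4 -36.1  52. ]]
[258.5 277.2] [25.8 29.1] [[470.9 -54.8  64. ]] [[470.6 -62.3  52. ]]
[258.2 299.2] [8.4 9. ] [[468.2 -80.5  64. ]] [[467.8 -89.   52. ]]
```

View pics/w13.png

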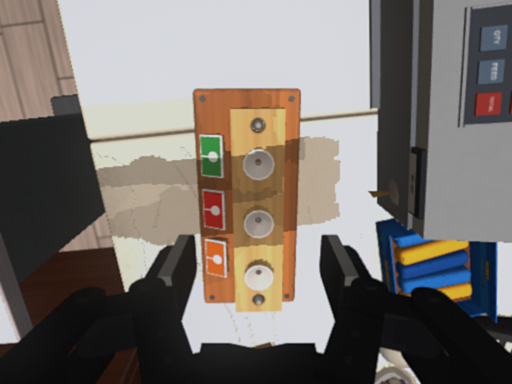

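```bash
python3 -c "
from h import *
plan([467,-255,215],-1.37,jaw=-0.4,step=38)"
```

```text
t 11.92 p [475.2  48.3 222.1] rot [-1.541  0.034 -1.665] gap 60.0 F [ 1.4 -0.2 -0.8]
n 8
[[37.8, 0.9, 2.5, -0.037, -0.4], [37.9, 0.9, 1.1, -0.037, -0.4], [37.9, 0.9, -0.3, -0.037, -0.4], [37.9, 0.9, -1.7, -0.037, -0.4], [37.8, 0.9, -3.0, -0.037, -0.4], [37.7, 0.9, -4.4, -0.037, -0.4], [37.5, 0.9, -5.8, -0.037, -0.4], [37.2, 0.9, -7.2, -0.037, -0.4]]
```

```bash
python3 -m creep '[[37,-1,2,-0.037,-0.4],[38,-1,1,-0.037,-0.4],[38,-1,0,-0.037,-0.4],[38,-1,-2,-0.037,-0.4],[38,-1,-3,-0.037,-0.4],[38,-1,-4,-0.037,-0.4],[35,-1,-6,-0.037,-0.4],[20,0,-4,-0.03,-0.4]]'; python3 -m creep '[[0,0,0,0,-0.4],[0,0,0,0,-0.4]]'; python3 -c "
from h import *
c=grab('wrist','w14.png'); np.savez('L1.npz',Rw=c['Rw'],o=c['o'],bgr=c['bgr'])"
```

```text
time: 12.58
ee_pos: [462.0, -243.8, 206.6]
ee_rot: [-1.549, 0.032, -1.353]
contact_force: [1.0, 0.2, 0.3]
finger_gap: 59.6
time: 12.75
ee_pos: [457.8, -251.6, 202.8]
ee_rot: [-1.555, 0.032, -1.364]
contact_force: [0.0, 1.2, -0.2]
finger_gap: 59.4
```

View pics/w14.png

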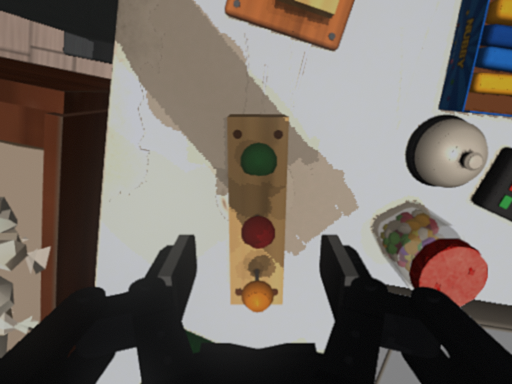

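```bash
python3 -m creep '[[-20,0,-20,0,-0.4],[-15,0,-15,0,-0.4],[0,0,0,0,-0.4],[0,0,0,0,-0.4]]'; cat > heads.py <<'E'
from h import *
np.set_printoptions(precision=1,suppress=True)
def heads(c,y1=330,x0=100,x1=420,lo=250):
    hsv=cv2.cvtColor(c['bgr'],cv2.COLOR_BGR2HSV); out={}
    H,S,V=[hsv[:,:,i].astype(int) for i in range(3)]
    ms={'green':(H>45)&(H<90)&(S>120),'red':((H>172)|(H<3))&(S>170)&(V>60),'orange':(H>9)&(H<16)&(S>195)&(V>120)}
    for n,m in ms.items():
        m=m.astype(np.uint8)*255; m[y1:]=0; m[:,:x0]=0; m[:,x1:]=0
        m=cv2.morphologyEx(m,cv2.MORPH_OPEN,np.ones((3,3)))
        b=blobs(m,lo,3000)
        if b:
            b=max(b,key=lambda q:q[0][4]); k,_=cv2.findContours(b[2].astype(np.uint8),cv2.RETR_EXTERNAL,cv2.CHAIN_APPROX_NONE)
            e=cv2.fitEllipse(cv2.convexHull(max(k,key=len))); out[n]=(e[0],e[1],int(b[0][4]))
    return out
E
python3 - <<'E'
from heads import *
c=grab('wrist','w15.png'); d=np.load('L1.npz'); c1=dict(c); c1['Rw']=d['Rw'];c1['o']=d['o'];c1['bgr']=d['bgr']
a,b=heads(c1),heads(c)
for n in a:
    print(n,np.round(a[n][0],1),np.round(a[n][1],1),a[n][2],np.round(b[n][0],1),np.round(b[n][1],1))
    print(tri([c1,c],[a[n][0],b[n][0]]))
E
```

```text
time: 13.13
ee_pos: [413.6, -219.3, 199.8]
ee_rot: [-1.56, 0.037, -1.362]
contact_force: [-0.4, -0.6, 0.1]
finger_gap: 59.9
red [263.2 235.6] [16.8 23.3] 273 [303.7 280.5] [28.3 30.3]
(array([ 473.2, -293. ,   75.2]), [0.5920853030387714, 0.5920853030388692])
```

View pics/w15.png

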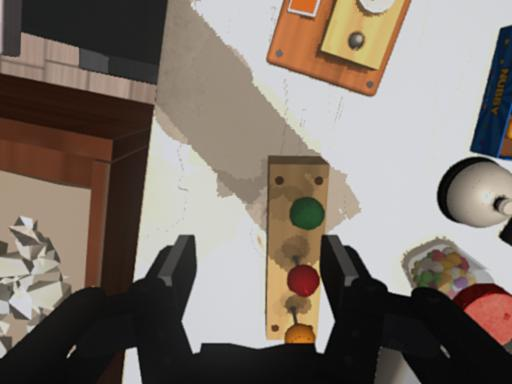

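```bash
python3 - <<'E'
from h import *
for f,ps in [('w14.png',[(259,159),(250,150),(268,168),(258,232),(250,225),(266,240),(257,296),(250,290),(265,300),(278,250)]),('w15.png',[(307,213),(303,281),(299,335)])]:
    h=cv2.cvtColor(cv2.imread('pics/'+f),cv2.COLOR_BGR2HSV)
    for x,y in ps: print(f,x,y,h[y,x])
E
```

```text
w14.png 259 159 [ 62 117  63]
w14.png 250 150 [ 59 103  52]
w14.png 268 168 [ 59 109  56]
w14.png 258 232 [  1 171  88]
w14.png 250 225 [  2 167  78]
w14.png 266 240 [  0 179  97]
w14.png 257 296 [ 16 198 188]
w14.png 250 290 [ 14 191 155]
w14.png 265 300 [ 14 200 187]
w14.png 278 250 [ 17 124 138]
w15.png 307 213 [ 62 124  76]
w15.png 303 281 [  0 197 127]
w15.png 299 335 [ 15 213 184]
```

```bash
sed -i "s/(S>120)/(S>80)/; s/(H<3))&(S>170)/(H<6))\&(S>145)/; s/(H>9)&(H<16)&(S>195)/(H>9)\&(H<19)\&(S>165)/" heads.py; python3 - <<'E'
from heads import *
c=grab('wrist','w15.png'); d=np.load('L1.npz'); c1=dict(c); c1['Rw']=d['Rw'];c1['o']=d['o'];c1['bgr']=d['bgr']
a,b=heads(c1,y1=312),heads(c,y1=345)
for n in a:
    print(n,np.round(a[n][0],1),np.round(a[n][1],1),a[n][2],np.round(b[n][0],1),np.round(b[n][1],1))
    print(tri([c1,c],[a[n][0],b[n][0]]),plane(c1,[a[n][0]],94))
E
```

```text
green [258.4 159.7] [32.1 35.5] 880 [306.6 213.4] [31.2 33.8]
(array([ 454.6, -224.3,   95. ]), [0.028050049037049166, 0.028050049037008966]) [[ 454.7 -224.5   94. ]]
red [257.9 231.8] [30.9 31.9] 776 [302.8 280.4] [30.5 31.4]
(array([ 466. , -281.1,   95.9]), [0.2257640646549142, 0.22576406465504434]) [[ 466.3 -281.8   94. ]]
orange [286.7  -1.6] [ 73.3 133.7] 2102 [316.7  34. ] [65.5 77.3]
(array([ 460. ,  -55.3, -119.9]), [0.47944138160971095, 0.47944138160968464]) [[ 450.8 -114.2   94. ]]
```

```bash
python3 -c "
from h import *
plan([454.6,-224.3,135],-1.373,jaw=-0.4,step=33)"
```

```text
t 13.23 p [ 414.2 -219.8  199.9] rot [-1.56   0.037 -1.362] gap 59.9 F [-0.1 -0.4 -0.1]
n 3
[[4.3, 21.6, 12.8, 0.004, -0.4], [4.2, 21.6, 12.9, 0.004, -0.4], [4.2, 21.6, 12.9, 0.004, -0.4]]
```

```bash
sed -i "s/\[-np.pi\/2,0,a\]/[o['ee_rot'][0],o['ee_rot'][1],a]/" h.py; python3 -m creep '[[4,20,13,0.004,-0.4],[4,20,13,0.004,-0.4],[3,15,10,0.004,-0.4],[0,0,0,0,-0.4],[0,0,0,0,-0.4]]'; python3 -c "
from h import *
plan([454.6,-224.3,125],-1.373,jaw=-0.4,step=33)"
```

```text
time: 13.65
ee_pos: [457.9, -221.2, 143.8]
ee_rot: [-1.556, 0.034, -1.371]
contact_force: [0.3, -0.5, -0.0]
finger_gap: 59.8
t 13.65 p [ 457.9 -221.2  143.8] rot [-1.556  0.034 -1.371] gap 59.8 F [ 0.3 -0.5 -0. ]
n 1
[[3.1, 18.7, -4.1, 0.002, -0.4]]
```

```bash
python3 -m creep '[[2,10,-4,0.002,-0.4],[1,10,-1,0,-0.4],[0,0,0,0,-0.4],[0,0,0,0,-0.4]]'; python3 -c "
from h import *
plan([454.6,-224.3,95],-1.373,jaw=-0.4,step=33)
grab('wrist','w16.png')"
```

```text
time: 13.98
ee_pos: [454.3, -224.8, 124.8]
ee_rot: [-1.555, 0.033, -1.372]
contact_force: [0.3, 0.9, -0.2]
finger_gap: 60.0
t 13.98 p [ 454.3 -224.8  124.8] rot [-1.555  0.033 -1.372] gap 60.0 F [ 0.3  0.9 -0.2]
n 1
[[0.5, 29.8, -0.0, 0.001, -0.4]]
```

View pics/w16.png

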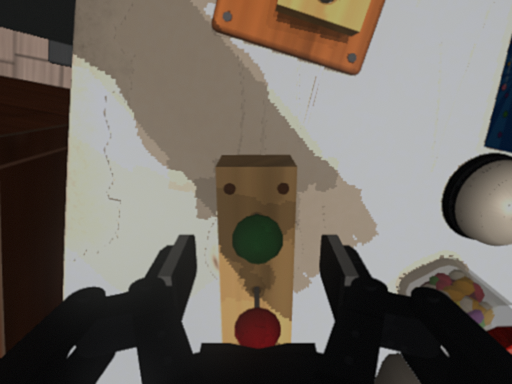

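```bash
python3 -m creep '[[0,14,-0.5,0,-0.2],[0,11,-0.5,0,0],[0,0,0,0,0],[0,0,0,0,0]]'; python3 -c "
from h import *
plan([454.6,-224.3,95],-1.373,jaw=-0.0,step=33)
grab('wrist','w17.png')"
```

```text
time: 14.37
ee_pos: [454.9, -224.9, 102.5]
ee_rot: [-1.55, 0.03, -1.372]
contact_force: [0.6, 0.1, 0.1]
finger_gap: 43.0
t 14.37 p [ 454.9 -224.9  102.5] rot [-1.55   0.03  -1.372] gap 43.0 F [0.6 0.1 0.1]
n 1
[[-0.4, 7.5, -0.3, 0.001, -0.0]]
```

View pics/w17.png

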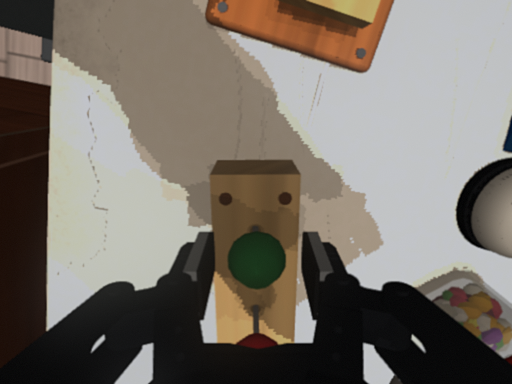

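```bash
python3 -m creep '[[-0.4,7,-0.3,0,0],[0,0,0,0,0.3],[0,0,0,0,1],[0,0,0,0,1],[0,0,0,0,1],[0,0,0,0,1]]'; python3 -c "
from h import *
plan([454.6,-224.3,190],-1.373,jaw=1,step=33)"
```

```text
time: 14.92
ee_pos: [455.9, -224.9, 97.6]
ee_rot: [-1.547, 0.028, -1.372]
contact_force: [0.1, -0.3, -0.5]
finger_gap: 23.9
t 14.92 p [ 455.9 -224.9   97.6] rot [-1.547  0.028 -1.372] gap 23.9 F [ 0.1 -0.3 -0.5]
n 3
[[-1.1, -30.8, 0.4, 0.0, 1], [-1.1, -30.8, 0.4, 0.0, 1], [-1.1, -30.8, 0.4, 0.0, 1]]
```

```bash
python3 -m creep '[[0,-8,0,0,1],[0,-15,0,0,1],[0,-15,0,0,1],[0,-15,0,0,1],[0,0,0,0,1]]'; python3 -c "
from h import *
plan([454.6,-224.3,190],-1.373,jaw=1,step=33)
grab('wrist','w18.png'); crop(grab('scene'),230,200,350,320,5,'s18.png')"
```

```text
time: 15.33
ee_pos: [454.4, -226.5, 153.7]
ee_rot: [-1.548, 0.029, -1.373]
contact_force: [0.4, 0.0, -0.4]
finger_gap: 24.0
t 15.33 p [ 454.4 -226.5  153.7] rot [-1.548  0.029 -1.373] gap 24.0 F [ 0.4  0.  -0.4]
n 2
[[-1.6, -18.1, 0.7, 0.0, 1], [-1.6, -18.1, 0.7, 0.0, 1]]
```

View pics/w18.png

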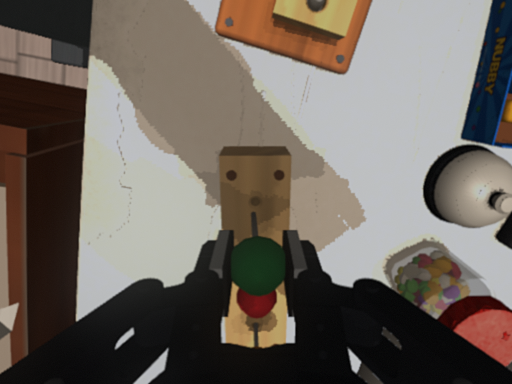

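View pics/s18.png

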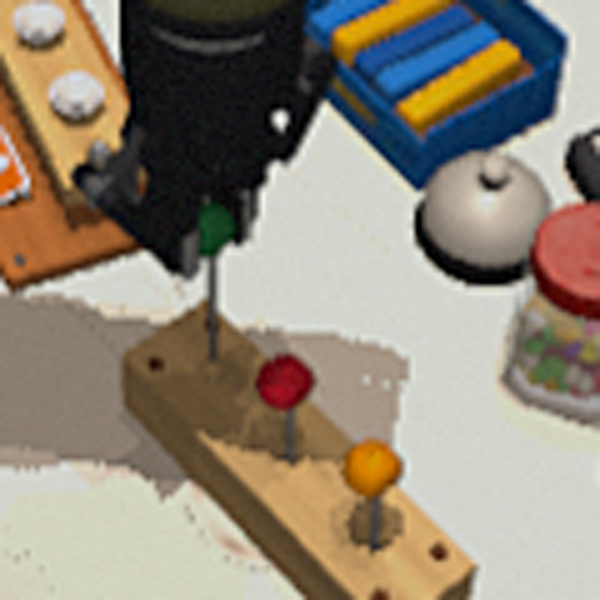

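```bash
cat > foot.py <<'E'
from h import *
import sys
np.set_printoptions(precision=1,suppress=True)
c=grab('wrist',sys.argv[1]+'.png'); crop(c,215,160,305,240,7,sys.argv[1]+'c.png')
H=np.array(c['hand_eye']); c['Rw']=H[:3,:3]; c['o']=H[:3,3]
for p in [eval(a) for a in sys.argv[2:]]:
    d=ray(c,[p])[0]; print(p,c['o']+d*(90-c['o'][1])/d[1])
E
python3 foot.py w19 '(253,212)'; python3 -c "
from h import *
crop(grab('top'),310,180,420,240,7,'t19.png')"
```

```text
(253, 212) [10.3 90.  -3.1]
```

View pics/w19c.png

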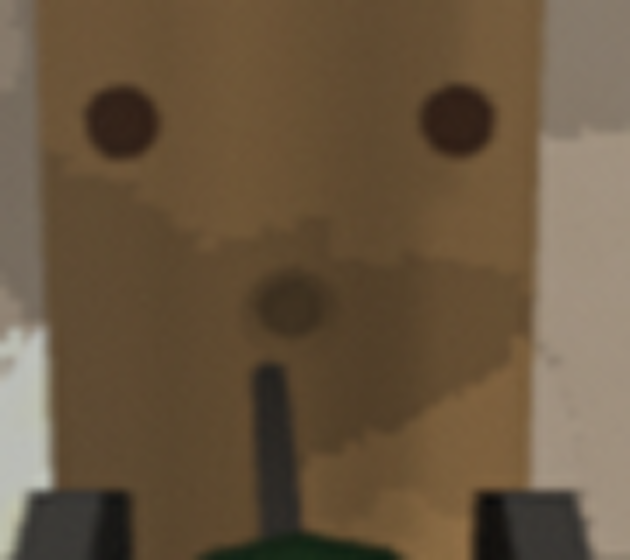

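```bash
cat > ft.py <<'E'
from h import *
import sys
np.set_printoptions(precision=1,suppress=True)
# args: foot_x foot_y foot_z(tool) tx ty tz yaw
a=list(map(float,sys.argv[1:8])); o=observe(); rot=o['ee_rot']
R=Ro.from_euler('xyz',rot).as_matrix(); f=np.array(a[:3]); foot=o['ee_pos']+R@f
R2=Ro.from_euler('xyz',[rot[0],rot[1],a[6]]).as_matrix()
tcp=np.array(a[3:6])-R2@f
print('t %.2f'%o['time'],'foot now',foot,'tcp target',tcp,'F',o['contact_force'],'rot',rot.round(3),'gap %.1f'%o['finger_gap'])
plan(tcp,a[6],jaw=1,step=33)
E
python3 ft.py 10.3 90 -3.1 481.7 61 85 -1.661
```

```text
t 15.53 foot now [ 453.1 -232.9   60.2] tcp target [483.8  68.3 175.3] F [ 0.7 -0.6 -0.3] rot [-1.6  0.  -1.4] gap 24.0
t 15.53 p [ 453.1 -225.3  150.5] rot [-1.6  0.  -1.4] gap 24.0 F [ 0.7 -0.6 -0.3]
n 9
[[-31.4, -1.6, 9.8, 0.032, 1], [-31.7, -1.6, 8.8, 0.032, 1], [-31.9, -1.6, 7.8, 0.032, 1], [-32.2, -1.6, 6.8, 0.032, 1], [-32.4, -1.6, 5.7, 0.032, 1], [-32.5, -1.6, 4.7, 0.032, 1], [-32.7, -1.7, 3.6, 0.032, 1], [-32.8, -1.7, 2.6, 0.032, 1], [-32.8, -1.7, 1.5, 0.032, 1]]
```

```bash
python3 -m creep '[[0,-15,0,0,1],[0,-18,0,0,1],[-20,-8,8,0.03,1],[-31,-2,9,0.032,1],[-32,-2,8,0.032,1],[-32,-2,7,0.032,1],[-32,-2,6,0.032,1],[-32,-2,5,0.032,1]]'; python3 ft.py 10.3 90 -3.1 481.7 61 85 -1.661
```

```text
time: 16.2
ee_pos: [471.8, -45.4, 203.0]
ee_rot: [-1.572, 0.034, -1.587]
contact_force: [1.1, 0.4, 0.2]
finger_gap: 23.8
t 16.20 foot now [468.5 -52.6 112.7] tcp target [485.6  67.9 175.3] F [1.1 0.4 0.2] rot [-1.6  0.  -1.6] gap 23.8
t 16.20 p [471.8 -45.4 203. ] rot [-1.6  0.  -1.6] gap 23.8 F [1.1 0.4 0.2]
n 4
[[-28.1, 7.9, 3.0, 0.019, 1], [-28.2, 7.9, 2.5, 0.019, 1], [-28.2, 7.9, 1.9, 0.019, 1], [-28.2, 7.9, 1.4, 0.019, 1]]
```

```bash
python3 -m creep '[[-28,6,3,0.019,1],[-28,6,2,0.019,1],[-28,5,2,0.019,1],[-20,0,1,0.01,1],[0,0,0,0,1],[0,0,0,0,1]]'; python3 ft.py 10.3 90 -3.1 481.7 61 80 -1.661; python3 foot.py w20
```

```text
time: 16.7
ee_pos: [481.9, 73.2, 184.3]
ee_rot: [-1.583, 0.034, -1.647]
contact_force: [-0.3, 0.5, -0.0]
finger_gap: 23.8
t 16.70 foot now [477.2  66.3  94. ] tcp target [486.5  67.8 170.3] F [-0.3  0.5 -0. ] rot [-1.6  0.  -1.6] gap 23.8
t 16.70 p [481.9  73.2 184.3] rot [-1.6  0.  -1.6] gap 23.8 F [-0.3  0.5 -0. ]
n 1
[[5.5, 13.8, 5.2, 0.014, 1]]
```

View pics/w20.png

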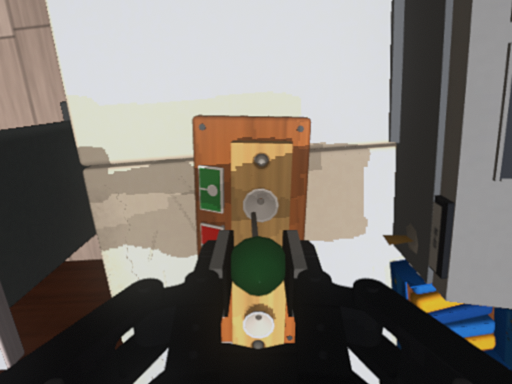

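```bash
python3 -m creep '[[3,4,3,0.007,1],[2.5,4,2.2,0.007,1],[0,2,0,0,1],[0,0,0,0,1],[0,0,0,0,1]]'; python3 ft.py 10.3 90 -3.1 481.7 61 70 -1.661; python3 foot.py w21
```

```text
time: 17.17
ee_pos: [486.6, 61.5, 172.1]
ee_rot: [-1.585, 0.032, -1.67]
contact_force: [-0.2, -0.7, -0.7]
finger_gap: 24.0
t 17.17 foot now [481.6  54.6  81.9] tcp target [486.7  68.  160.2] F [-0.2 -0.7 -0.7] rot [-1.6  0.  -1.7] gap 24.0
t 17.17 p [486.6  61.5 172.1] rot [-1.6  0.  -1.7] gap 24.0 F [-0.2 -0.7 -0.7]
n 1
[[-6.1, 12.1, -0.4, -0.009, 1]]
```

View pics/w21c.png

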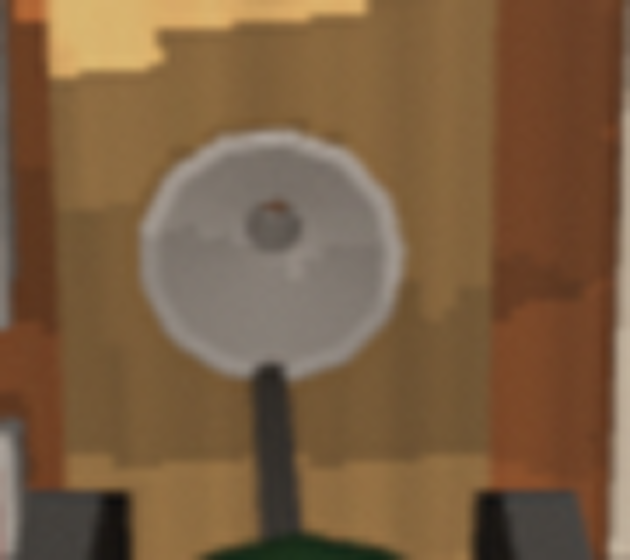

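```bash
python3 -m creep '[[-5.5,0,0,-0.009,1],[0,4,0,0,1],[0,4,0,0,1],[0,0,0,0,1],[0,0,0,0,1]]'; python3 ft.py 10.3 90 -3.1 481.7 61 65 -1.661; python3 foot.py w22
```

```text
time: 17.63
ee_pos: [487.2, 67.6, 164.0]
ee_rot: [-1.584, 0.033, -1.661]
contact_force: [0.1, 0.1, -0.2]
finger_gap: 24.1
t 17.63 foot now [482.3  60.7  73.7] tcp target [486.6  67.9 155.2] F [ 0.1  0.1 -0.2] rot [-1.6  0.  -1.7] gap 24.1
t 17.63 p [487.2  67.6 164. ] rot [-1.6  0.  -1.7] gap 24.1 F [ 0.1  0.1 -0.2]
n 1
[[0.0, 8.7, -0.6, 0.0, 1]]
```

View pics/w22c.png

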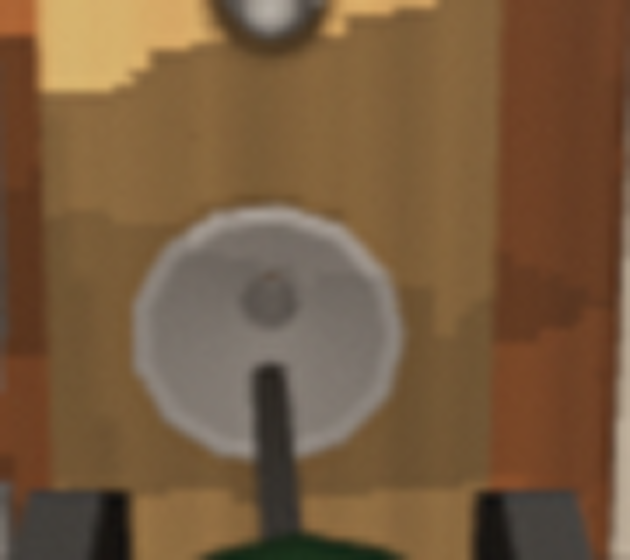

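```bash
python3 -m creep '[[0,7,-0.5,0,1],[0,7,0,0,1],[0,0,0,0,1],[0,0,0,0,1]]'; python3 ft.py 10.3 90 -3.1 481.7 61 50 -1.661; python3 foot.py w23
```

```text
time: 18.02
ee_pos: [486.4, 68.4, 148.5]
ee_rot: [-1.584, 0.033, -1.66]
contact_force: [-0.0, 0.1, -1.1]
finger_gap: 23.7
t 18.02 foot now [481.5  61.4  58.2] tcp target [486.6  67.9 140.2] F [-0.   0.1 -1.1] rot [-1.6  0.  -1.7] gap 23.7
t 18.02 p [486.4  68.4 148.5] rot [-1.6  0.  -1.7] gap 23.7 F [-0.   0.1 -1.1]
n 1
[[0.7, 8.2, 0.3, 0.001, 1]]
```

View pics/w23c.png

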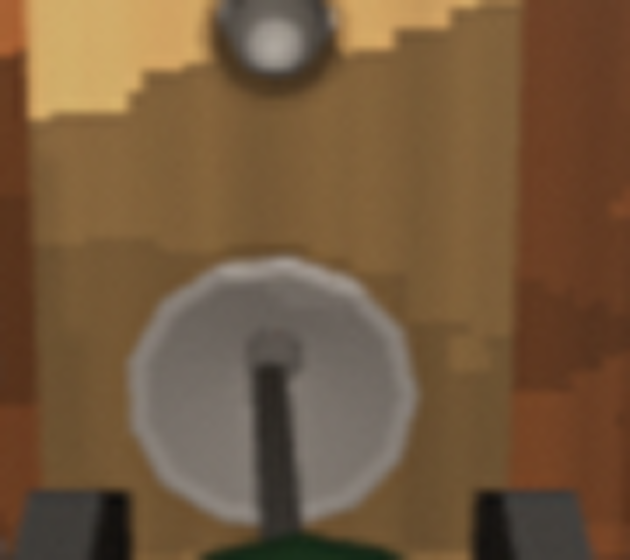

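```bash
python3 -m creep '[[0.5,5,0.3,0,1],[0,5,0,0,1],[0,0,0,0,1],[0,0,0,0,1]]'; python3 ft.py 10.3 90 -3.1 481.7 61 40 -1.661; python3 foot.py w24
```

```text
time: 18.4
ee_pos: [486.7, 68.1, 137.4]
ee_rot: [-1.584, 0.033, -1.66]
contact_force: [0.9, -0.1, 0.5]
finger_gap: 24.2
t 18.40 foot now [481.8  61.2  47.2] tcp target [486.6  67.9 130.2] F [ 0.9 -0.1  0.5] rot [-1.6  0.  -1.7] gap 24.2
t 18.40 p [486.7  68.1 137.4] rot [-1.6  0.  -1.7] gap 24.2 F [ 0.9 -0.1  0.5]
n 1
[[0.4, 7.2, 0.0, 0.001, 1]]
```

View pics/w24c.png

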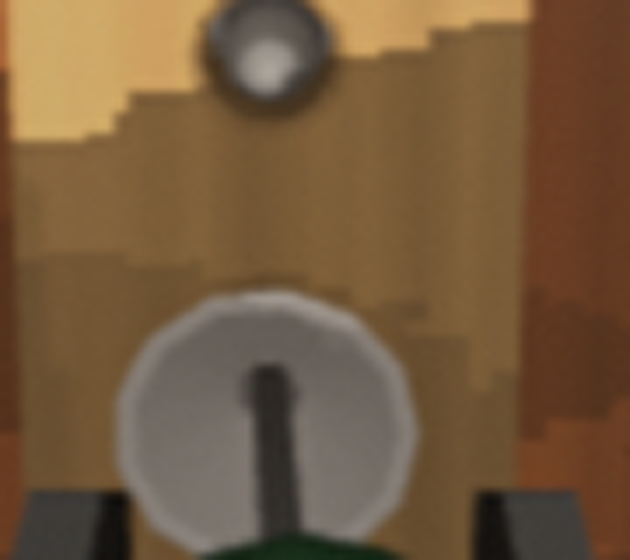

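```bash
python3 - <<'E'
from h import *
c=grab('wrist')
f=lambda X:((proj(c,X)-[215,160]+.5)*7-.5).round(0)
print(f([[481.7,61,64],[481.7,61,52],[481.7,61,47],[481.7,61,42],[481.7,61,36]]))
E
```

```text
[[268. 431.]
 [271. 386.]
 [273. 368.]
 [274. 351.]
 [275. 332.]]
```

```bash
python3 -m creep '[[0,4,0,0,1],[0,4,0,0,1],[0,0,0,0,1],[0,0,0,0,1]]'; python3 ft.py 10.3 90 -3.1 481.7 61 30 -1.661; python3 foot.py w25
```

```text
time: 18.83
ee_pos: [486.9, 68.5, 129.2]
ee_rot: [-1.583, 0.033, -1.66]
contact_force: [0.2, 0.3, -0.1]
finger_gap: 24.1
t 18.83 foot now [482.1  61.6  38.9] tcp target [486.5  67.9 120.2] F [ 0.2  0.3 -0.1] rot [-1.6  0.  -1.7] gap 24.1
t 18.83 p [486.9  68.5 129.2] rot [-1.6  0.  -1.7] gap 24.1 F [ 0.2  0.3 -0.1]
n 1
[[0.9, 8.9, -0.2, 0.001, 1]]
```

View pics/w25c.png

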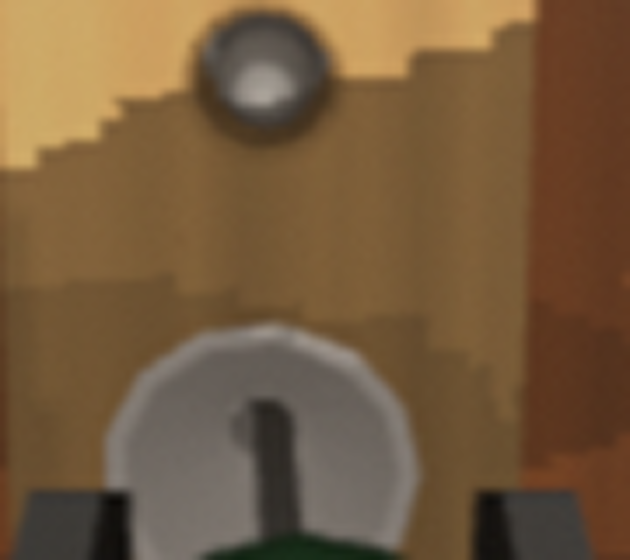

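```bash
python3 -m creep '[[0.7,5,-0.5,0,1],[0,5,0,0,1],[0,4,0,0,1],[0,0,0,0,1],[0,0,0,0,1]]'; python3 ft.py 10.3 90 -3.1 481.7 61 15 -1.661
```

```text
time: 19.3
ee_pos: [485.9, 68.3, 113.6]
ee_rot: [-1.583, 0.033, -1.66]
contact_force: [0.1, 0.3, 0.4]
finger_gap: 23.6
t 19.30 foot now [481.   61.4  23.3] tcp target [486.5  67.9 105.2] F [0.1 0.3 0.4] rot [-1.6  0.  -1.7] gap 23.6
t 19.30 p [485.9  68.3 113.6] rot [-1.6  0.  -1.7] gap 23.6 F [0.1 0.3 0.4]
n 1
[[0.6, 8.3, 0.8, 0.001, 1]]
```

```bash
python3 -m creep '[[0.5,4,0.5,0,1],[0,2,0,0,1],[0,1,0,0,1],[0,0,0,0,1],[0,0,0,0,1]]'; python3 ft.py 10.3 90 -3.1 481.7 61 14 -1.661
```

```text
time: 19.72
ee_pos: [486.0, 67.8, 105.6]
ee_rot: [-1.584, 0.033, -1.66]
contact_force: [-0.3, 0.4, -1.3]
finger_gap: 24.0
t 19.72 foot now [481.1  60.8  15.4] tcp target [486.6  67.9 104.2] F [-0.3  0.4 -1.3] rot [-1.6  0.  -1.7] gap 24.0
t 19.72 p [486.   67.8 105.6] rot [-1.6  0.  -1.7] gap 24.0 F [-0.3  0.4 -1.3]
n 1
[[-0.2, 1.4, 0.6, 0.001, 1]]
```

```bash
python3 -m creep '[[0,1,0,0,1],[0,0,0,0,0.5],[0,0,0,0,0.2],[0,0,0,0,-0.4],[0,0,0,0,-0.4],[0,0,0,0,-0.4]]'; python3 -m creep '[[0,-10,0,0,-0.4],[0,-20,0,0,-0.4],[0,-30,0,0,-0.4],[0,-20,0,0,-0.4],[0,0,0,0,-0.4],[0,0,0,0,-0.4]]'; python3 - <<'E'
from heads import *
c=grab('wrist','w26.png'); b=heads(c,y1=345)
for n in b: print(n,np.round(b[n][0],1),np.round(b[n][1],1),b[n][2],plane(c,[b[n][0]],103))
crop(grab('scene'),180,150,300,270,5,'s26.png')
E
```

```text
time: 20.22
ee_pos: [486.9, 68.0, 105.2]
ee_rot: [-1.582, 0.033, -1.66]
contact_force: [-0.3, 0.1, 0.5]
finger_gap: 59.9
time: 20.72
ee_pos: [486.8, 65.0, 187.2]
ee_rot: [-1.585, 0.032, -1.661]
contact_force: [-0.3, 0.3, 0.3]
finger_gap: 59.9
green [256.2 198.2] [34.5 37.9] 1026 [[484.9  70.2 103. ]]
red [206.4 227.3] [19.6 23.5] 278 [[447.6  51.5 103. ]]
orange [289.  278.8] [ 16.5 125.3] 1357 [[503.6   5.  103. ]]
```

View pics/w26.png

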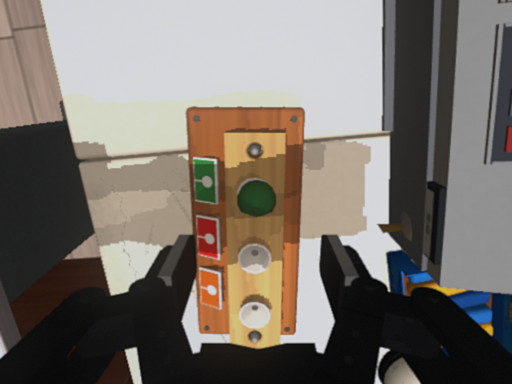

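View pics/s26.png

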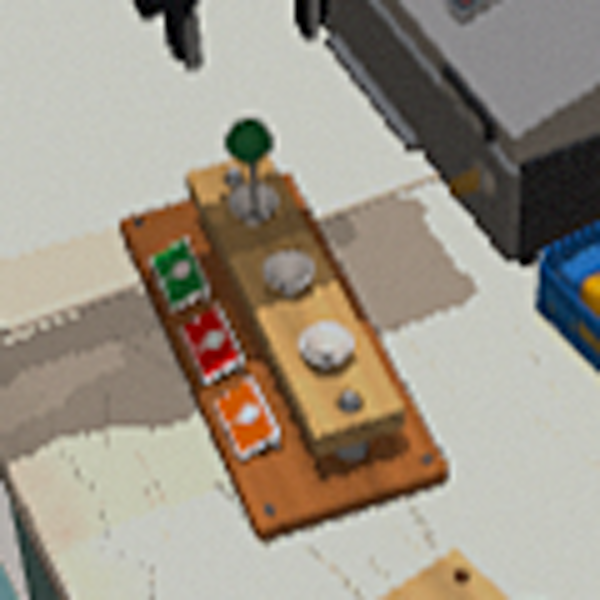

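```bash
python3 -c "
from h import *
plan([466,-281.1,145],-1.373,jaw=-0.4,step=39)"
```

```text
t 20.82 p [486.5  64.9 186.5] rot [-1.586  0.032 -1.661] gap 59.5 F [-0.8  0.7 -0.3]
n 9
[[38.6, 3.4, 1.2, -0.032, -0.4], [38.6, 3.4, 0.0, -0.032, -0.4], [38.6, 3.4, -1.2, -0.032, -0.4], [38.6, 3.4, -2.5, -0.032, -0.4], [38.5, 3.4, -3.7, -0.032, -0.4], [38.3, 3.5, -4.9, -0.032, -0.4], [38.1, 3.5, -6.1, -0.032, -0.4], [37.9, 3.5, -7.3, -0.032, -0.4], [37.7, 3.5, -8.5, -0.032, -0.4]]
```

```bash
python3 -m creep '[[38,0,1,-0.032,-0.4],[38,0,0,-0.032,-0.4],[38,0,-1,-0.032,-0.4],[38,0,-2,-0.032,-0.4],[38,0,-3,-0.032,-0.4],[38,0,-5,-0.032,-0.4],[38,0,-6,-0.032,-0.4],[38,0,-7,-0.032,-0.4]]'; python3 -c "
from h import *
plan([466,-281.1,145],-1.373,jaw=-0.4,step=39)"
```

```text
time: 21.48
ee_pos: [471.4, -237.7, 164.8]
ee_rot: [-1.589, 0.046, -1.37]
contact_force: [1.4, -0.4, -0.4]
finger_gap: 59.7
t 21.48 p [ 471.4 -237.7  164.8] rot [-1.589  0.046 -1.37 ] gap 59.7 F [ 1.4 -0.4 -0.4]
n 2
[[21.1, 9.0, -6.8, 0.002, -0.4], [21.2, 9.0, -6.8, 0.002, -0.4]]
```

```bash
python3 -m creep '[[20,6,-7,0,-0.4],[10,6,-4,0,-0.4],[0,0,0,0,-0.4],[0,0,0,0,-0.4],[0,0,0,0,-0.4]]'; python3 -c "
from h import *
plan([466,-281.1,120],-1.373,jaw=-0.4,step=39)
grab('wrist','w27.png')"
```

```text
time: 21.9
ee_pos: [460.5, -280.0, 144.8]
ee_rot: [-1.598, 0.047, -1.382]
contact_force: [1.0, -0.1, 0.4]
finger_gap: 59.9
t 21.90 p [ 460.5 -280.   144.8] rot [-1.598  0.047 -1.382] gap 59.9 F [ 1.  -0.1  0.4]
n 1
[[3.3, 24.5, 5.8, -0.009, -0.4]]
```

View pics/w27.png

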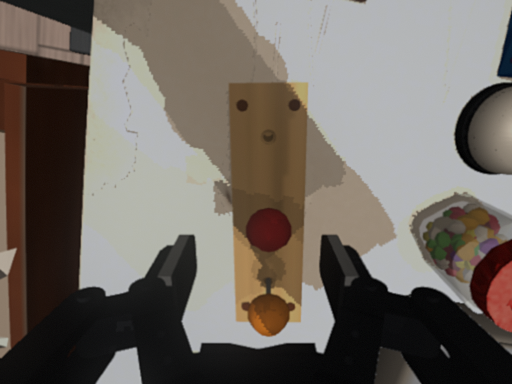

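```bash
python3 -m creep '[[2,8,4,-0.009,-0.4],[1,8,2,0,-0.3],[0,3,0,0,-0.2],[0,0,0,0,-0.2],[0,0,0,0,-0.2]]'; python3 - <<'E'
from heads import *
plan([466,-281.1,97],-1.373,jaw=0,step=39)
c=grab('wrist','w28.png'); b=heads(c,y1=345)
for n in b: print(n,np.round(b[n][0],1),np.round(b[n][1],1),b[n][2],plane(c,[b[n][0]],95.5))
E
```

```text
time: 22.37
ee_pos: [469.7, -274.6, 123.8]
ee_rot: [-1.595, 0.05, -1.363]
contact_force: [0.3, 0.1, 1.0]
finger_gap: 51.2
t 22.37 p [ 469.7 -274.6  123.8] rot [-1.6  0.1 -1.4] gap 51.2 F [0.3 0.1 1. ]
n 1
[[6.9, 26.6, -4.3, 0.01, 0]]
red [248.9 251.5] [46.5 47.3] 1721 [[ 465.9 -281.5   95.5]]
```

```bash
python3 -m creep '[[5,3,-3,0.007,-0.2],[0,7,0,0,-0.1],[0,6,0,0,0],[0,0,0,0,0],[0,0,0,0,0]]'; python3 - <<'E'
from heads import *
plan([466,-281.3,97],-1.373,jaw=0,step=39)
c=grab('wrist','w28.png'); b=heads(c,y1=345)
for n in b: print(n,np.round(b[n][0],1),np.round(b[n][1],1),b[n][2],plane(c,[b[n][0]],95.5))
E
```

```text
time: 22.83
ee_pos: [466.9, -280.2, 106.6]
ee_rot: [-1.595, 0.049, -1.371]
contact_force: [-0.3, -0.1, 0.8]
finger_gap: 42.6
t 22.83 p [ 466.9 -280.2  106.6] rot [-1.6  0.  -1.4] gap 42.6 F [-0.3 -0.1  0.8]
n 1
[[1.3, 9.6, -0.9, 0.002, 0]]
red [255.4 258.5] [52.6 54.4] 2231 [[ 466.  -281.4   95.5]]
```

View pics/w28.png

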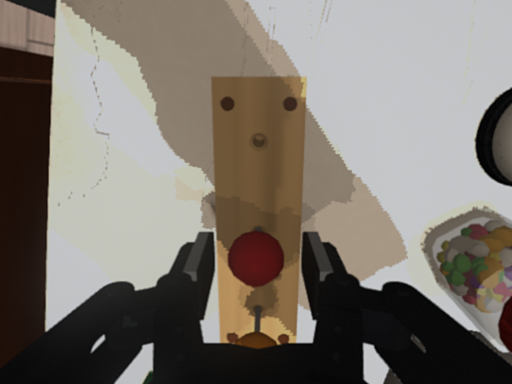

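```bash
python3 -m creep '[[1,6,-0.8,0,0],[0,3,0,0,0],[0,0,0,0,0],[0,0,0,0,1],[0,0,0,0,1],[0,0,0,0,1],[0,0,0,0,1]]'; python3 -m creep '[[0,-8,0,0,1],[0,-15,0,0,1],[0,-18,0,0,1],[0,-18,0,0,1],[0,-8,0,0,1],[0,0,0,0,1]]'; python3 foot.py w29
```

```text
time: 23.47
ee_pos: [466.0, -281.3, 97.1]
ee_rot: [-1.595, 0.049, -1.371]
contact_force: [0.8, -0.7, 0.2]
finger_gap: 23.6
time: 23.97
ee_pos: [468.1, -284.0, 168.4]
ee_rot: [-1.596, 0.049, -1.371]
contact_force: [-0.1, 0.5, -0.7]
finger_gap: 24.2
```

View pics/w29c.png

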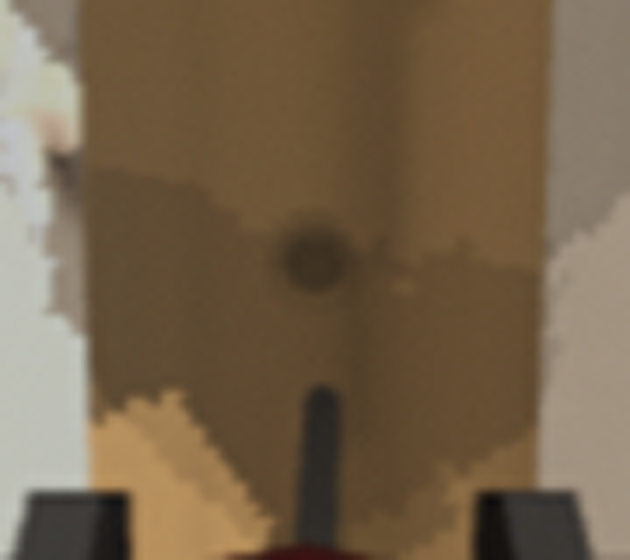

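View pics/w29.png

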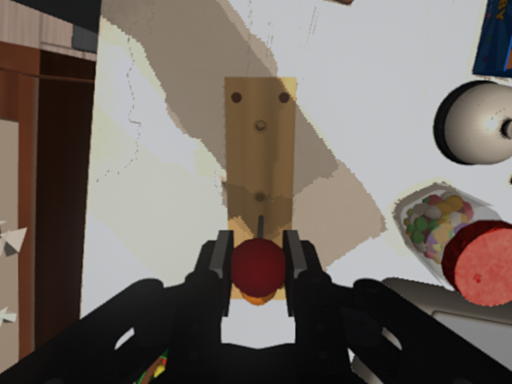

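```bash
python3 foot.py w30 '(260.6,214.7)'; python3 ft.py 12 89.5 1 476.3 3.1 85 -1.661
```

```text
(260.6, 214.7) [12.4 90.   2.4]
t 24.07 foot now [ 467.6 -291.1   76.8] tcp target [478.3  10.4 175. ] F [-0.7 -0.2 -0.3] rot [-1.6  0.1 -1.4] gap 24.0
t 24.07 p [ 467.4 -283.5  166.8] rot [-1.6  0.1 -1.4] gap 24.0 F [-0.7 -0.2 -0.3]
n 9
[[-31.8, 0.5, 7.7, 0.032, 1], [-32.0, 0.5, 6.7, 0.032, 1], [-32.2, 0.6, 5.6, 0.032, 1], [-32.4, 0.6, 4.6, 0.032, 1], [-32.5, 0.6, 3.5, 0.032, 1], [-32.6, 0.7, 2.5, 0.032, 1], [-32.7, 0.7, 1.4, 0.032, 1], [-32.7, 0.7, 0.4, 0.032, 1], [-32.7, 0.8, -0.7, 0.032, 1]]
```

```bash
python3 -m creep '[[0,-15,0,0,1],[-20,-12,6,0.03,1],[-32,-2,7,0.032,1],[-32,-2,7,0.032,1],[-32,-2,6,0.032,1],[-32,-2,5,0.032,1],[-32,-2,4,0.032,1],[-32,-2,3,0.032,1]]'; python3 ft.py 12.4 90 2.4 476.3 3.1 85 -1.661
```

```text
time: 24.73
ee_pos: [481.7, -69.8, 207.1]
ee_rot: [-1.622, 0.042, -1.618]
contact_force: [0.5, -0.2, 0.2]
finger_gap: 24.1
t 24.73 foot now [479.1 -78.3 116.6] tcp target [479.3  11.5 175.4] F [ 0.5 -0.2  0.2] rot [-1.6  0.  -1.6] gap 24.1
t 24.73 p [481.7 -69.8 207.1] rot [-1.6  0.  -1.6] gap 24.1 F [ 0.5 -0.2  0.2]
n 3
[[-26.5, 11.8, -1.5, 0.014, 1], [-26.5, 11.8, -1.9, 0.014, 1], [-26.5, 11.8, -2.3, 0.014, 1]]
```

```bash
python3 -m creep '[[-26,6,-2,0.014,1],[-26,6,-2,0.014,1],[-16,6,-1,0.01,1],[0,0,0,0,1],[0,0,0,0,1],[0,0,0,0,1]]'; python3 ft.py 12.4 90 2.4 476.3 3.1 76 -1.661
```

```text
time: 25.23
ee_pos: [476.9, 12.0, 186.6]
ee_rot: [-1.633, 0.042, -1.647]
contact_force: [-0.7, 0.2, -0.2]
finger_gap: 24.0
t 25.23 foot now [473.1   3.7  96.2] tcp target [480.3  11.4 166.4] F [-0.7  0.2 -0.2] rot [-1.6  0.  -1.6] gap 24.0
t 25.23 p [476.9  12.  186.6] rot [-1.6  0.  -1.6] gap 24.0 F [-0.7  0.2 -0.2]
n 1
[[1.2, 19.9, 4.6, 0.014, 1]]
```

```bash
python3 -m creep '[[1,6,4,0.014,1],[0,6,0.5,0,1],[0,4,0,0,1],[0,0,0,0,1],[0,0,0,0,1]]'; python3 ft.py 12.4 90 2.4 476.3 3.1 65 -1.661;  python3 foot.py w31
```

```text
time: 25.65
ee_pos: [480.8, 6.0, 168.0]
ee_rot: [-1.634, 0.039, -1.67]
contact_force: [-0.4, -0.6, -0.3]
finger_gap: 24.2
t 25.65 foot now [476.7  -2.6  77.7] tcp target [480.4  11.7 155.4] F [-0.4 -0.6 -0.3] rot [-1.6  0.  -1.7] gap 24.2
t 25.65 p [480.8   6.  168. ] rot [-1.6  0.  -1.7] gap 24.2 F [-0.4 -0.6 -0.3]
n 1
[[-5.2, 12.9, -0.2, -0.009, 1]]
```

View pics/w31c.png

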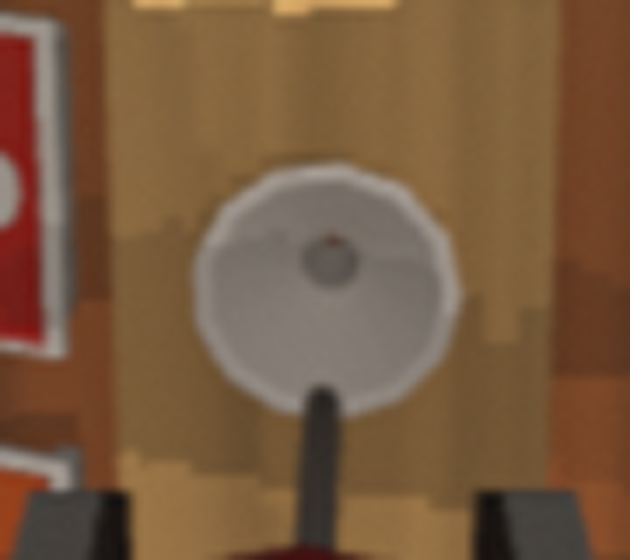

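```bash
python3 -m creep '[[-5,2,0,-0.009,1],[0,6,0,0,1],[0,6,0,0,1],[0,0,0,0,1],[0,0,0,0,1]]'; python3 ft.py 12.4 90 2.4 476.3 3.1 50 -1.661;  python3 foot.py w32
```

```text
time: 26.12
ee_pos: [480.6, 12.0, 153.3]
ee_rot: [-1.632, 0.04, -1.66]
contact_force: [0.3, -0.8, -0.8]
finger_gap: 24.0
t 26.12 foot now [476.7   3.4  63. ] tcp target [480.2  11.6 140.4] F [ 0.3 -0.8 -0.8] rot [-1.6  0.  -1.7] gap 24.0
t 26.12 p [480.6  12.  153.3] rot [-1.6  0.  -1.7] gap 24.0 F [ 0.3 -0.8 -0.8]
n 1
[[0.9, 12.9, 0.4, 0.001, 1]]
```

View pics/w32c.png

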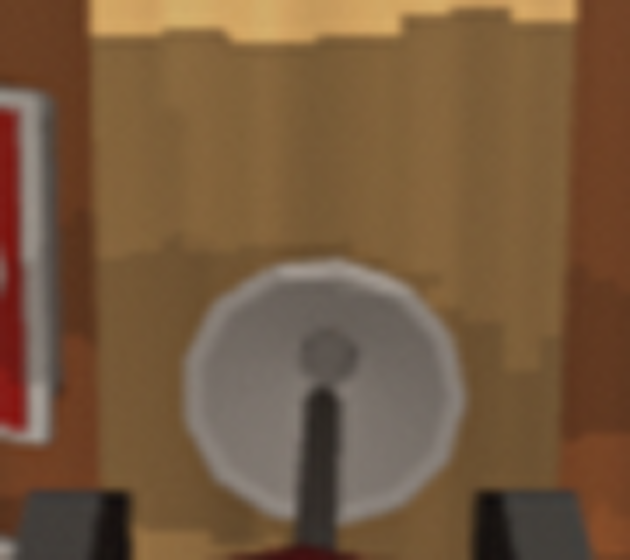

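```bash
python3 -m creep '[[0.8,6,0.5,0,1],[0,6,0,0,1],[0,4,0,0,1],[0,0,0,0,1],[0,0,0,0,1]]'; python3 ft.py 12.4 90 2.4 476.3 3.1 35 -1.661;  python3 foot.py w33
```

```text
time: 26.58
ee_pos: [480.2, 11.9, 135.7]
ee_rot: [-1.632, 0.04, -1.66]
contact_force: [0.0, -0.1, 0.7]
finger_gap: 24.0
t 26.58 foot now [476.3   3.4  45.3] tcp target [480.2  11.6 125.4] F [ 0.  -0.1  0.7] rot [-1.6  0.  -1.7] gap 24.0
t 26.58 p [480.2  11.9 135.7] rot [-1.6  0.  -1.7] gap 24.0 F [ 0.  -0.1  0.7]
n 1
[[0.7, 10.3, 0.7, 0.001, 1]]
```

View pics/w33c.png

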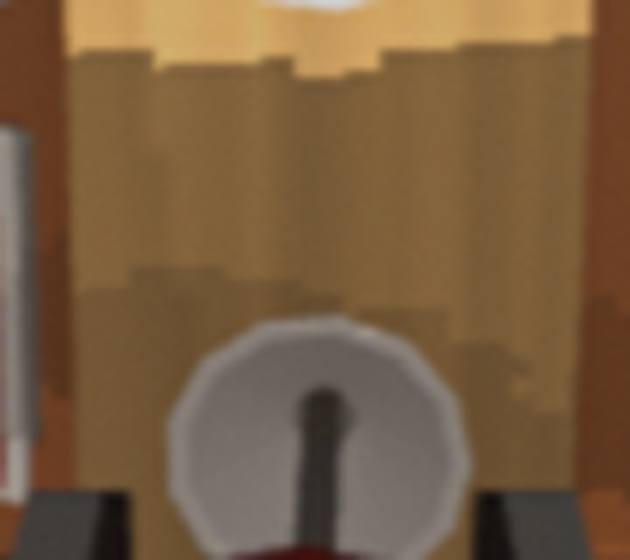

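The foot is in the hole, so I'll continue down to about 15 mm.

```bash
python3 -m creep '[[0.5,5,0.3,0,1],[0.2,5,0.3,0,1],[0,0,0,0,1],[0,0,0,0,1]]'; python3 ft.py 12.4 90 2.4 476.3 3.1 20 -1.661;  python3 foot.py w34
```

```text
time: 26.97
ee_pos: [480.3, 11.6, 124.8]
ee_rot: [-1.632, 0.04, -1.66]
contact_force: [-0.2, 0.3, 0.1]
finger_gap: 24.1
t 26.97 foot now [476.4   3.1  34.4] tcp target [480.2  11.6 110.4] F [-0.2  0.3  0.1] rot [-1.6  0.  -1.7] gap 24.1
t 26.97 p [480.3  11.6 124.8] rot [-1.6  0.  -1.7] gap 24.1 F [-0.2  0.3  0.1]
n 1
[[0.5, 14.4, 0.7, 0.001, 1]]
```

View pics/w34c.png

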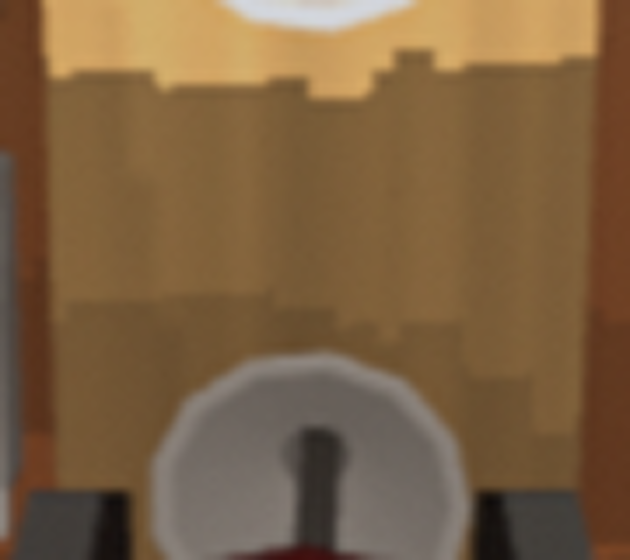

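```bash
python3 -m creep '[[0.4,5,0.3,0,1],[0,5,0.2,0,1],[0,5,0,0,1],[0,2,0,0,1],[0,0,0,0,1],[0,0,0,0,1]]'; python3 ft.py 12.4 90 2.4 476.3 3.1 14 -1.661
```

```text
time: 27.52
ee_pos: [479.5, 11.9, 105.8]
ee_rot: [-1.632, 0.04, -1.66]
contact_force: [0.6, 0.1, -0.6]
finger_gap: 23.9
t 27.52 foot now [475.6   3.3  15.4] tcp target [480.2  11.6 104.4] F [ 0.6  0.1 -0.6] rot [-1.6  0.  -1.7] gap 23.9
t 27.52 p [479.5  11.9 105.8] rot [-1.6  0.  -1.7] gap 23.9 F [ 0.6  0.1 -0.6]
n 1
[[0.2, 1.4, 0.8, 0.001, 1]]
```

```bash
python3 -m creep '[[0,1,0.4,0,1],[0,0,0,0,0.5],[0,0,0,0,0.2],[0,0,0,0,-0.4],[0,0,0,0,-0.4],[0,0,0,0,-0.4]]'; python3 -m creep '[[0,-10,0,0,-0.4],[0,-20,0,0,-0.4],[0,-30,0,0,-0.4],[0,-20,0,0,-0.4],[0,0,0,0,-0.4],[0,0,0,0,-0.4]]'; python3 - <<'E'
from heads import *
c=grab('wrist','w35.png'); b=heads(c,y1=345)
for n in b: print(n,np.round(b[n][0],1),np.round(b[n][1],1),b[n][2],plane(c,[b[n][0]],103))
plan([477.4,-338,170],-1.373,jaw=-0.4,step=40)
crop(grab('scene'),180,150,300,270,5,'s35.png')
E
```

```text
time: 28.02
ee_pos: [480.4, 11.8, 105.2]
ee_rot: [-1.631, 0.04, -1.66]
contact_force: [0.0, 0.3, 0.3]
finger_gap: 59.7
time: 28.52
ee_pos: [484.3, 8.0, 187.7]
ee_rot: [-1.633, 0.039, -1.66]
contact_force: [-0.2, 0.1, 0.0]
finger_gap: 59.4
green [258.7 115.2] [38.1 40.1] 1168 [[484.9  70.1 103. ]]
red [258.4 200.7] [35.  37.7] 1035 [[479.7  12.1 103. ]]
orange [294.3 260.1] [17.9 87. ] 919 [[501.9 -35.  103. ]]
t 28.57 p [484.4   8.  187.6] rot [-1.6  0.  -1.7] gap 59.7 F [ 0.5 -0.   0.9]
n 9
[[38.4, 0.3, 2.7, -0.032, -0.4], [38.5, 0.4, 1.5, -0.032, -0.4], [38.5, 0.4, 0.2, -0.032, -0.4], [38.5, 0.5, -1.0, -0.032, -0.4], [38.4, 0.6, -2.2, -0.032, -0.4], [38.3, 0.7, -3.4, -0.032, -0.4], [38.2, 0.8, -4.6, -0.032, -0.4], [38.0, 0.8, -5.9, -0.032, -0.4], [37.8, 0.9, -7.1, -0.032, -0.4]]
```

View pics/w35.png

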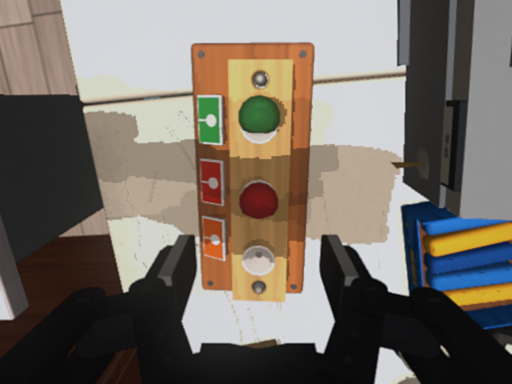

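View pics/s35.png

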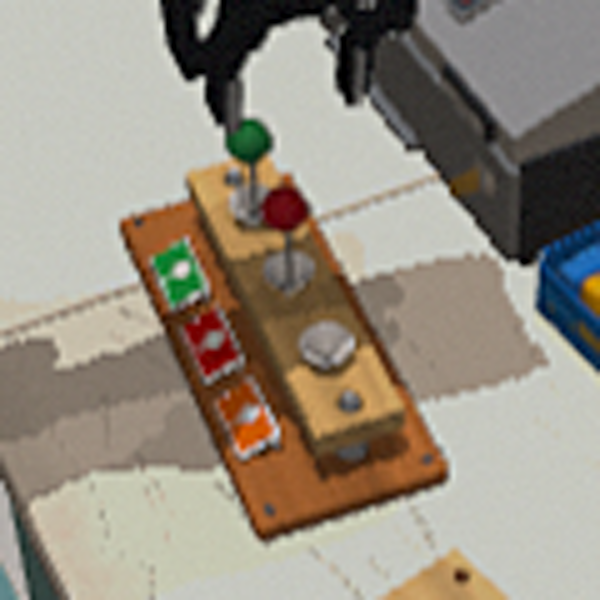

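```bash
python3 -m creep '[[38,0,3,-0.032,-0.4],[38,0,1,-0.032,-0.4],[38,0,0,-0.032,-0.4],[38,0,-1,-0.032,-0.4],[38,0,-2,-0.032,-0.4],[38,0,-3,-0.032,-0.4],[38,0,-5,-0.032,-0.4],[38,0,-6,-0.032,-0.4]]'; python3 -c "
from h import *
plan([477.4,-338,160],-1.373,jaw=-0.4,step=39)"
```

```text
time: 29.28
ee_pos: [479.7, -293.4, 161.2]
ee_rot: [-1.633, 0.069, -1.37]
contact_force: [1.2, -0.1, -1.0]
finger_gap: 59.9
t 29.28 p [ 479.7 -293.4  161.2] rot [-1.633  0.069 -1.37 ] gap 59.9 F [ 1.2 -0.1 -1. ]
n 2
[[21.6, -0.6, -5.6, 0.002, -0.4], [21.6, -0.6, -5.6, 0.002, -0.4]]
```

```bash
python3 -m creep '[[20,2,-5,0,-0.4],[10,4,-3,0,-0.4],[0,0,0,0,-0.4],[0,0,0,0,-0.4],[0,0,0,0,-0.4]]'; python3 - <<'E'
from heads import *
plan([477.4,-338,125],-1.373,jaw=-0.4,step=39)
c=grab('wrist','w36.png'); b=heads(c,y1=345,x0=200,x1=320)
for n in b: print(n,np.round(b[n][0],1),np.round(b[n][1],1),b[n][2],plane(c,[b[n][0]],95.5))
E
```

```text
time: 29.7
ee_pos: [471.8, -332.2, 146.3]
ee_rot: [-1.642, 0.073, -1.38]
contact_force: [-0.5, 0.8, 1.0]
finger_gap: 59.5
t 29.70 p [ 471.8 -332.2  146.3] rot [-1.6  0.1 -1.4] gap 59.5 F [-0.5  0.8  1. ]
n 1
[[8.3, 20.4, 5.9, -0.007, -0.4]]
green [319.9 357.7] [ 17.8 137.1] 855 [[ 526.5 -414.2   95.5]]
```

View pics/w36.png

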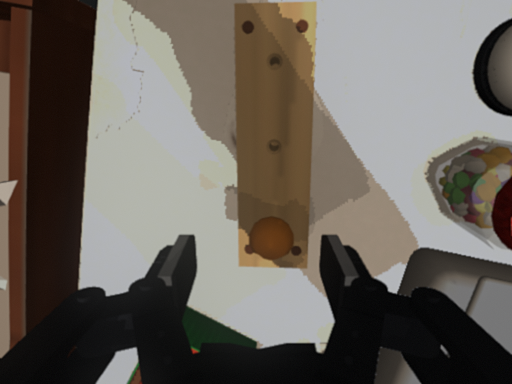

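```bash
python3 - <<'E'
from h import *
c=grab('wrist'); hsv=cv2.cvtColor(c['bgr'],cv2.COLOR_BGR2HSV)
print(hsv[238,271],hsv[200,271],hsv[225,262])
print(plane(c,[(271,238)],95.5).round(1))
g=cv2.medianBlur(c['bgr'],3)[:,:,0]  # blue
print(cv2.HoughCircles(cv2.split(c['bgr'])[0][180:300,210:340],cv2.HOUGH_GRADIENT,1,50,param1=80,param2=12,minRadius=18,maxRadius=28))
E
```

```text
[ 13 194 100] [ 17 129  97] [ 14 186  81]
[[ 477.9 -337.3   95.5]]
[[[59.5 59.5 22.7]]]
```

```bash
python3 -m creep '[[4,6,4,-0.007,-0.4],[2,6,1.5,0,-0.3],[0,2,0,0,-0.2],[0,0,0,0,-0.2],[0,0,0,0,-0.2]]'; python3 - <<'E'
from h import *
plan([477.6,-337.6,97],-1.373,jaw=0,step=39)
E
```

```text
time: 30.22
ee_pos: [481.2, -330.5, 131.4]
ee_rot: [-1.638, 0.074, -1.362]
contact_force: [-0.4, 1.2, -0.2]
finger_gap: 50.9
t 30.22 p [ 481.2 -330.5  131.4] rot [-1.638  0.074 -1.362] gap 50.9 F [-0.4  1.2 -0.2]
n 1
[[8.7, 34.1, -2.7, 0.011, 0]]
```

```bash
python3 -m creep '[[4,4,-2,0.009,-0.2],[3,8,0,0,-0.1],[0,8,0,0,0],[0,0,0,0,0],[0,0,0,0,0]]'; python3 - <<'E'
from h import *
plan([477.6,-337.6,97],-1.373,jaw=0,step=39)
c=grab('wrist','w37.png')
E
```

```text
time: 30.63
ee_pos: [478.6, -337.4, 109.0]
ee_rot: [-1.639, 0.073, -1.373]
contact_force: [-0.2, 0.5, -0.2]
finger_gap: 42.4
t 30.63 p [ 478.6 -337.4  109. ] rot [-1.639  0.073 -1.373] gap 42.4 F [-0.2  0.5 -0.2]
n 1
[[0.9, 12.0, -0.2, 0.0, 0]]
```

View pics/w37.png

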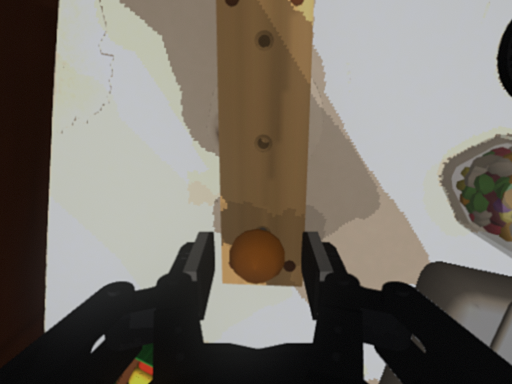

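```bash
python3 -m creep '[[0.5,7,0,0,0],[0,5,0,0,0],[0,0,0,0,0],[0,0,0,0,1],[0,0,0,0,1],[0,0,0,0,1],[0,0,0,0,1]]'; python3 -m creep '[[0,-8,0,0,1],[0,-15,0,0,1],[0,-18,0,0,1],[0,-18,0,0,1],[0,-8,0,0,1],[0,0,0,0,1]]'; python3 foot.py w38
```

```text
time: 31.27
ee_pos: [477.6, -337.1, 96.1]
ee_rot: [-1.639, 0.073, -1.373]
contact_force: [0.1, 0.1, -0.1]
finger_gap: 24.1
time: 31.77
ee_pos: [483.3, -341.0, 167.6]
ee_rot: [-1.639, 0.073, -1.373]
contact_force: [1.3, -0.4, -0.1]
finger_gap: 24.0
```

View pics/w38c.png

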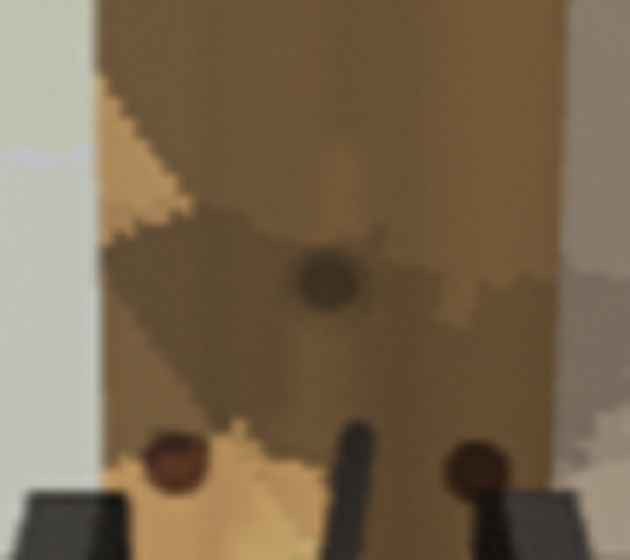

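```bash
python3 foot.py w39 '(265.6,220.0)'; python3 ft.py 15 90 5.7 470.9 -54.8 85 -1.661
```

```text
(265.6, 220.0) [16.5 90.   6. ]
t 31.87 foot now [ 483.6 -348.6   74.8] tcp target [472.2 -46.7 176. ] F [-0.6  0.2 -0.6] rot [-1.6  0.1 -1.4] gap 24.3
t 31.87 p [ 482.6 -340.5  165.8] rot [-1.6  0.1 -1.4] gap 24.3 F [-0.6  0.2 -0.6]
n 9
[[-32.2, 0.9, 5.4, 0.032, 1], [-32.4, 1.0, 4.3, 0.032, 1], [-32.5, 1.1, 3.3, 0.032, 1], [-32.6, 1.2, 2.3, 0.032, 1], [-32.6, 1.2, 1.2, 0.032, 1], [-32.7, 1.3, 0.2, 0.032, 1], [-32.6, 1.4, -0.9, 0.032, 1], [-32.6, 1.4, -1.9, 0.032, 1], [-32.5, 1.5, -3.0, 0.032, 1]]
```

```bash
python3 -m creep '[[0,-18,0,0,1],[-20,-12,4,0.03,1],[-32,-2,5,0.032,1],[-32,-2,4,0.032,1],[-32,-2,3,0.032,1],[-32,-2,2,0.032,1],[-32,-2,1,0.032,1],[-32,-2,0,0.032,1]]'; python3 ft.py 16.5 90 6 470.9 -54.8 85 -1.661
```

```text
time: 32.53
ee_pos: [479.2, -128.9, 212.5]
ee_rot: [-1.671, 0.057, -1.619]
contact_force: [-0.1, 0.8, -0.3]
finger_gap: 23.8
t 32.53 foot now [ 475.6 -140.1  121.5] tcp target [475.  -43.8 175.9] F [-0.1  0.8 -0.3] rot [-1.7  0.1 -1.6] gap 23.8
t 32.53 p [ 479.2 -128.9  212.5] rot [-1.7  0.1 -1.6] gap 23.8 F [-0.1  0.8 -0.3]
n 3
[[-27.5, 14.0, -1.4, 0.014, 1], [-27.5, 14.0, -1.8, 0.014, 1], [-27.5, 14.1, -2.2, 0.014, 1]]
```

```bash
python3 -m creep '[[-27,6,-2,0.014,1],[-27,8,-2,0.014,1],[-18,8,-1,0.01,1],[0,0,0,0,1],[0,0,0,0,1],[0,0,0,0,1]]'; python3 ft.py 16.5 90 6 470.9 -54.8 80 -1.661;  python3 foot.py w40
```

```text
time: 33.03
ee_pos: [472.7, -42.2, 190.1]
ee_rot: [-1.682, 0.057, -1.649]
contact_force: [-0.0, -0.1, 0.2]
finger_gap: 24.0
t 33.03 foot now [467.8 -53.2  99.2] tcp target [476.  -43.9 170.9] F [-0.  -0.1  0.2] rot [-1.7  0.1 -1.6] gap 24.0
t 33.03 p [472.7 -42.2 190.1] rot [-1.7  0.1 -1.6] gap 24.0 F [-0.  -0.1  0.2]
n 1
[[2.5, 18.6, 5.5, 0.012, 1]]
```

View pics/w40.png

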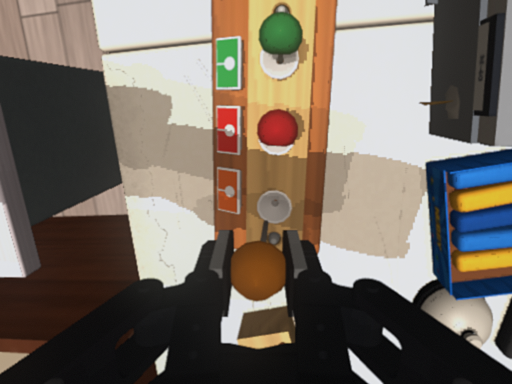

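```bash
python3 -m creep '[[0,6,4,0.012,1],[0,6,1.5,0,1],[0,4,0,0,1],[0,0,0,0,1],[0,0,0,0,1]]'; python3 ft.py 16.5 90 6 470.9 -54.8 65 -1.661;  python3 foot.py w41
```

```text
time: 33.5
ee_pos: [477.2, -46.9, 171.6]
ee_rot: [-1.683, 0.053, -1.67]
contact_force: [-0.1, -0.4, -0.7]
finger_gap: 24.1
t 33.50 foot now [472.  -58.1  80.7] tcp target [476.  -43.5 155.9] F [-0.1 -0.4 -0.7] rot [-1.7  0.1 -1.7] gap 24.1
t 33.50 p [477.2 -46.9 171.6] rot [-1.7  0.1 -1.7] gap 24.1 F [-0.1 -0.4 -0.7]
n 1
[[-2.4, 16.0, 0.3, -0.009, 1]]
```

View pics/w41c.png

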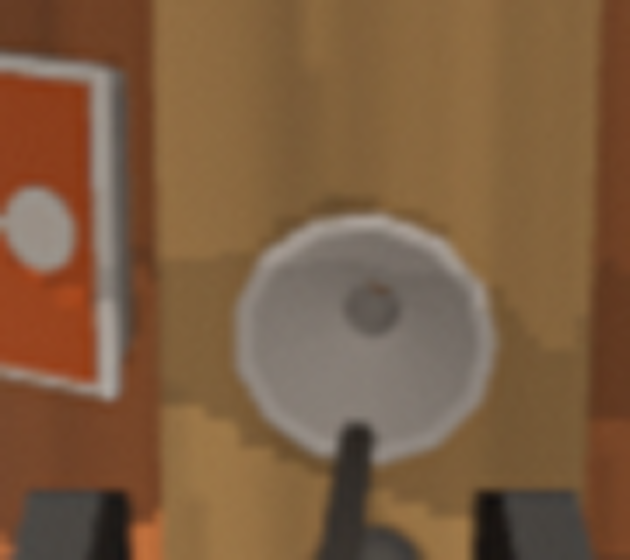

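```bash
python3 -m creep '[[-2.5,4,0,-0.009,1],[0,6,0,0,1],[0,5,0,0,1],[0,0,0,0,1],[0,0,0,0,1]]'; python3 ft.py 16.5 90 6 470.9 -54.8 50 -1.661;  python3 foot.py w42; python3 - <<'E'
from h import *
c=grab('wrist')
f=lambda X:((proj(c,X)-[215,160]+.5)*7-.5).round(0)
print(f([[470.9,-54.8,64],[470.9,-54.8,52]]))
E
```

```text
time: 33.97
ee_pos: [475.6, -43.3, 155.6]
ee_rot: [-1.682, 0.054, -1.66]
contact_force: [-0.2, -0.1, -0.1]
finger_gap: 23.9
t 33.97 foot now [470.6 -54.5  64.7] tcp target [475.9 -43.6 140.9] F [-0.2 -0.1 -0.1] rot [-1.7  0.1 -1.7] gap 23.9
t 33.97 p [475.6 -43.3 155.6] rot [-1.7  0.1 -1.7] gap 23.9 F [-0.2 -0.1 -0.1]
n 1
[[1.1, 14.5, 1.9, 0.001, 1]]
[[365. 424.]
 [374. 385.]]
```

View pics/w42c.png

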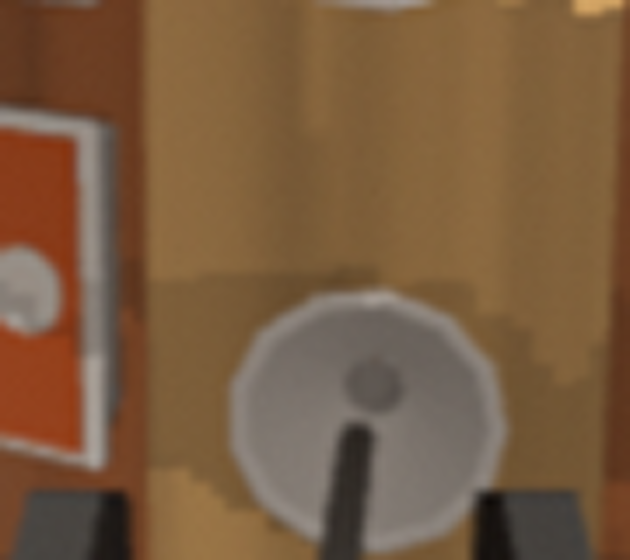

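```bash
python3 -m creep '[[0.7,6,1,0,1],[0.4,6,0.6,0,1],[0,4,0,0,1],[0,0,0,0,1],[0,0,0,0,1]]'; python3 ft.py 16.5 90 6 470.9 -54.8 35 -1.661;  python3 foot.py w43
```

```text
time: 34.48
ee_pos: [475.9, -43.6, 138.2]
ee_rot: [-1.68, 0.054, -1.66]
contact_force: [1.2, 0.1, -0.4]
finger_gap: 23.5
t 34.48 foot now [471.  -54.8  47.3] tcp target [475.8 -43.6 125.9] F [ 1.2  0.1 -0.4] rot [-1.7  0.1 -1.7] gap 23.5
t 34.48 p [475.9 -43.6 138.2] rot [-1.7  0.1 -1.7] gap 23.5 F [ 1.2  0.1 -0.4]
n 1
[[0.7, 12.2, 1.3, 0.001, 1]]
```

View pics/w43c.png

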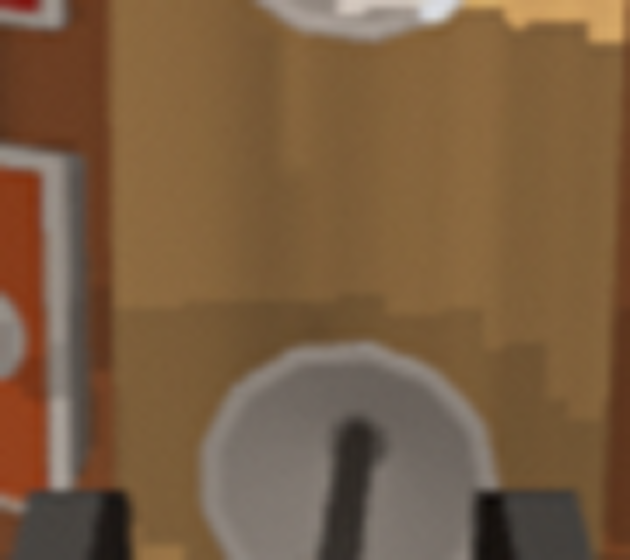

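In the hole with no force. Continuing, with a small −y correction for the lean.

```bash
python3 -m creep '[[0.7,5,0.6,0,1],[0.6,5,0.5,0,1],[0,0,0,0,1],[0,0,0,0,1]]'; python3 ft.py 16.5 90 6 470.9 -55.5 24 -1.661; python3 -m creep '[[0.7,5,0.5,0,1],[0.5,5,0.5,0,1],[0,0,0,0,1],[0,0,0,0,1]]'; python3 ft.py 16.5 90 6 470.9 -56 14 -1.661; python3 foot.py w44
```

```text
time: 34.87
ee_pos: [476.0, -44.3, 127.2]
ee_rot: [-1.68, 0.054, -1.66]
contact_force: [0.2, 0.3, -0.8]
finger_gap: 23.7
t 34.87 foot now [471.1 -55.5  36.3] tcp target [475.8 -44.3 114.9] F [ 0.2  0.3 -0.8] rot [-1.7  0.1 -1.7] gap 23.7
t 34.87 p [476.  -44.3 127.2] rot [-1.7  0.1 -1.7] gap 23.7 F [ 0.2  0.3 -0.8]
n 1
[[0.7, 12.3, 1.1, 0.001, 1]]
time: 35.2
ee_pos: [475.7, -45.0, 116.0]
ee_rot: [-1.68, 0.054, -1.66]
contact_force: [-0.3, -0.5, 0.7]
finger_gap: 23.8
t 35.20 foot now [470.8 -56.2  25.1] tcp target [475.8 -44.8 104.9] F [-0.3 -0.5  0.7] rot [-1.7  0.1 -1.7] gap 23.8
t 35.20 p [475.7 -45.  116. ] rot [-1.7  0.1 -1.7] gap 23.8 F [-0.3 -0.5  0.7]
n 1
[[0.4, 11.0, 1.3, 0.001, 1]]
```

View pics/w44c.png

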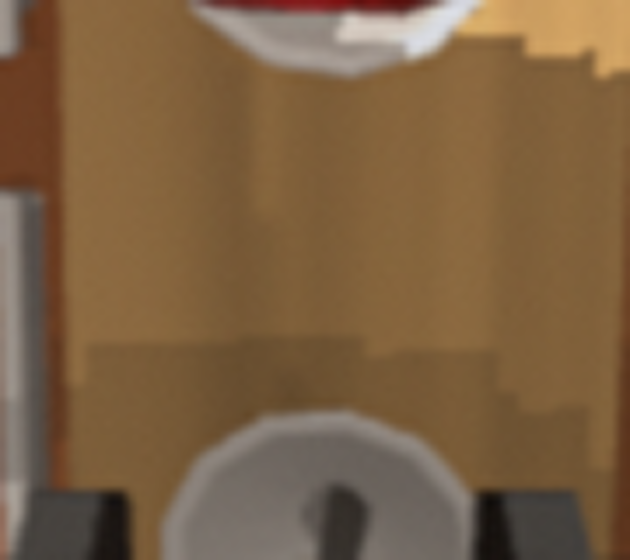

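```bash
python3 -m creep '[[0.3,4,0.2,0,1],[0.2,3,0.2,0,1],[0,2,0,0,1],[0,0,0,0,1],[0,0,0,0,1]]'; python3 ft.py 16.5 90 6 470.9 -56 14 -1.661
```

```text
time: 35.67
ee_pos: [475.2, -45.1, 106.1]
ee_rot: [-1.68, 0.054, -1.66]
contact_force: [0.3, 0.6, -0.8]
finger_gap: 24.2
t 35.67 foot now [470.4 -56.3  15.3] tcp target [475.7 -44.8 104.9] F [ 0.3  0.6 -0.8] rot [-1.7  0.1 -1.7] gap 24.2
t 35.67 p [475.2 -45.1 106.1] rot [-1.7  0.1 -1.7] gap 24.2 F [ 0.3  0.6 -0.8]
n 1
[[-0.3, 1.2, 0.6, 0.001, 1]]
```

```bash
python3 -m creep '[[0,1,0,0,1],[0,0,0,0,0.5],[0,0,0,0,0.2],[0,0,0,0,-0.4],[0,0,0,0,-0.4],[0,0,0,0,-0.4]]'; python3 -m creep '[[0,-10,0,0,-0.4],[0,-20,0,0,-0.4],[0,-30,0,0,-0.4],[-10,-25,0,0,-0.4],[-20,-10,0,0,-0.4],[0,0,0,0,-0.4],[0,0,0,0,-0.4]]'; python3 - <<'E'
from heads import *
c=grab('wrist','w45.png'); np.savez('E1.npz',Rw=c['Rw'],o=c['o'],bgr=c['bgr']); print(observe()['ee_pos'])
crop(grab('scene'),180,150,300,270,5,'s45.png')
E
```

```text
time: 36.17
ee_pos: [475.4, -45.1, 105.4]
ee_rot: [-1.679, 0.054, -1.66]
contact_force: [0.7, -0.4, -0.6]
finger_gap: 59.9
time: 36.75
ee_pos: [487.5, -21.3, 205.4]
ee_rot: [-1.681, 0.054, -1.662]
contact_force: [0.4, -0.4, -0.6]
finger_gap: 59.5
[487.5 -20.8 205.2]
```

View pics/w45.png

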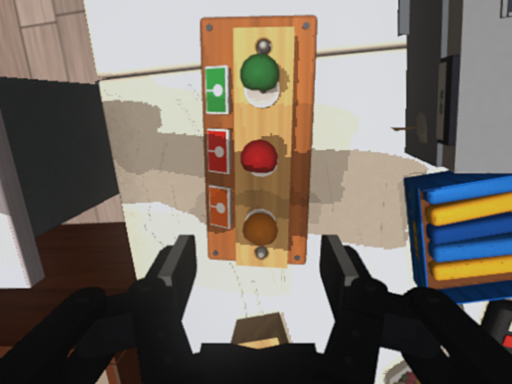

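View pics/s45.png

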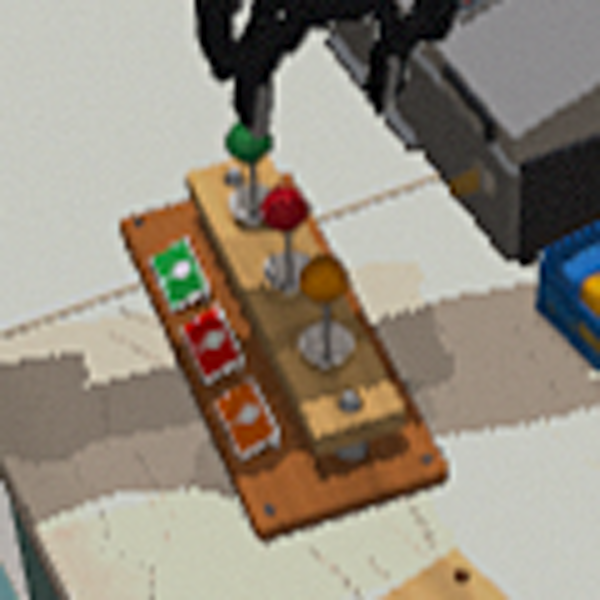

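All three are standing in their cups. I'll take a second view to triangulate the heads and re-check the board.

```bash
python3 -m creep '[[-15,-6,-20,0,-0.4],[-20,-6,-20,0,-0.4],[-10,-6,-10,0,-0.4],[0,0,0,0,-0.4],[0,0,0,0,-0.4],[0,0,0,0,-0.4]]'; python3 - <<'E'
from heads import *
c=grab('wrist','w46.png'); d=np.load('E1.npz'); c1=dict(c); c1['Rw']=d['Rw'];c1['o']=d['o'];c1['bgr']=d['bgr']
def circ(c,p,n):
    x,y=p; s=32; im=c['bgr'][y-s:y+s,x-s:x+s]; H=cv2.cvtColor(im,cv2.COLOR_BGR2HSV).astype(int)
    h,sa=H[:,:,0],H[:,:,1]
    m={'green':(h>45)&(h<90)&(sa>80),'red':((h>172)|(h<6))&(sa>145),'orange':(h>9)&(h<17)&(sa>168)}[n].astype(np.uint8)*255
    m=cv2.morphologyEx(m,cv2.MORPH_OPEN,cv2.getStructuringElement(cv2.MORPH_ELLIPSE,(7,7)))
    b=max(blobs(m,150,4000),key=lambda q:q[0][4]); k,_=cv2.findContours(b[2].astype(np.uint8),cv2.RETR_EXTERNAL,cv2.CHAIN_APPROX_NONE)
    e=cv2.fitEllipse(cv2.convexHull(max(k,key=len))); return (e[0][0]+x-s,e[0][1]+y-s),e[1]
G={'green':(260,73),'red':(260,157),'orange':(261,229)}
pl={'green':(481.7,61),'red':(476.3,3.1),'orange':(470.9,-54.8)}
for n,p in G.items():
    a,ea=circ(c1,p,n); X0=plane(c1,[a],103); q=proj(c,X0)[0].astype(int); 
    try:
        b,eb=circ(c,q,n); X,r=tri([c1,c],[a,b]); print(n,np.round(a,1),np.round(ea,1),np.round(b,1),np.round(eb,1),X,np.round(r,2),'off',np.hypot(*(X[:2]-pl[n])),'h above base',X[2]-14)
    except Exception as ex: print(n,q,ex)
E
```

```text
time: 37.35
ee_pos: [439.8, 24.2, 226.3]
ee_rot: [-1.691, 0.05, -1.668]
contact_force: [-0.0, -0.0, -0.2]
finger_gap: 59.6
green [259.3  72.5] [36.7 37.9] [330.7 131. ] [31.9 34.3] [485.   70.1 104. ] [0.1 0.1] off 9.704621319518143 h above base 89.96997392136443
red [258.7 156.6] [33.  35.9] [326.5 203.6] [29.6 33.2] [479.6  12.3 103.2] [0. 0.] off 9.762339102737434 h above base 89.22050231609697
orange [259.8 229.1] [31.7 34.3] [315.6 267.1] [13.1 21.5] [470.6 -56.6  77.2] [2.3 2.3] off 1.8001287291028565 h above base 63.16780177208342
```

View pics/w46.png

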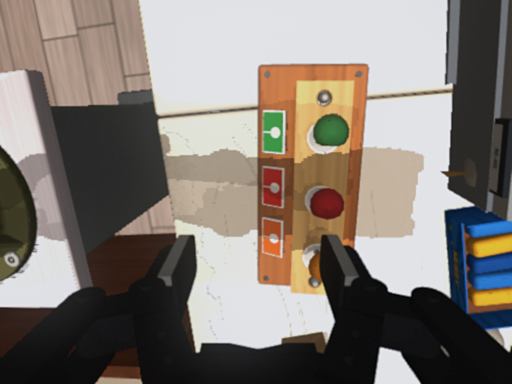

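```bash
python3 -m creep '[[25,-5,8,0,-0.4],[30,-5,8,0,-0.4],[15,-5,0,0,-0.4],[0,0,0,0,-0.4],[0,0,0,0,-0.4],[0,0,0,0,-0.4]]'; python3 - <<'E'
from heads import *
c=grab('wrist','w47.png'); d=np.load('E1.npz'); c1=dict(c); c1['Rw']=d['Rw'];c1['o']=d['o'];c1['bgr']=d['bgr']
np.savez('E3.npz',Rw=c['Rw'],o=c['o'],bgr=c['bgr'])
print(observe()['ee_pos'], proj(c,[[474,-46,103],[485,95.4,60],[468.4,-88,60]]))
print(plane(c1,[(259.8,229.1)],103))
crop(c,230,20,380,320,2,'w47c.png')
E
```

```text
time: 37.9
ee_pos: [452.2, -54.0, 232.1]
ee_rot: [-1.696, 0.047, -1.673]
contact_force: [0.3, 0.4, 0.5]
finger_gap: 59.4
[452.1 -53.5 232. ] [[303.1 178.7]
 [305.1   2. ]
 [299.5 210.2]]
[[475.7 -44.2 103. ]]
```

View pics/w47c.png

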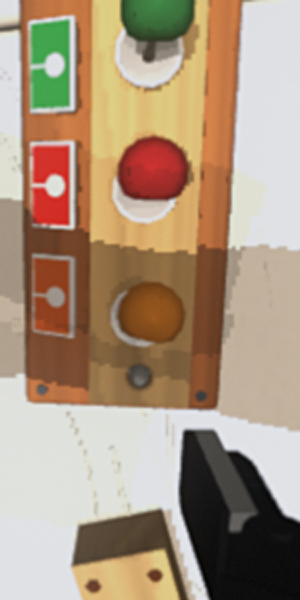

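```bash
python3 - <<'E'
from heads import *
c=grab('wrist','w48.png'); d=np.load('E1.npz'); c1=dict(c); c1['Rw']=d['Rw'];c1['o']=d['o']
d3=np.load('E3.npz'); c3=dict(c);c3['Rw']=d3['Rw'];c3['o']=d3['o'];im=d3['bgr']
s=im[135:220,270:340]; cv2.imwrite('pics/o3.png',cv2.resize(s,None,fx=7,fy=7,interpolation=cv2.INTER_CUBIC))
H=cv2.cvtColor(s,cv2.COLOR_BGR2HSV).astype(int); m=((H[:,:,0]>9)&(H[:,:,0]<18)&(H[:,:,1]>168)).astype(np.uint8)*255
m=cv2.morphologyEx(m,cv2.MORPH_OPEN,cv2.getStructuringElement(cv2.MORPH_ELLIPSE,(7,7)))
b=max(blobs(m,150,4000),key=lambda q:q[0][4]); k,_=cv2.findContours(b[2].astype(np.uint8),cv2.RETR_EXTERNAL,cv2.CHAIN_APPROX_NONE)
e=cv2.fitEllipse(cv2.convexHull(max(k,key=len))); p=(e[0][0]+270,e[0][1]+135); print(p,e[1])
X,r=tri([c1,c3],[(259.8,229.1),p]); print(X,r,'off',np.hypot(X[0]-470.9,X[1]+54.8),X[2]-14)
X,r=tri([c1,c3],[(259.8,229.1),(305.3,175.8)]); print(X,r)
# board check: slab corners ends, this view, at top z=52
cc=[(230+u/2,20+v/2) for u,v in [(89,398),(185,405)]]
print(plane(c3,cc,52)); 
ctr=np.array([476.6,3.5]); a=-.0903; ex=np.array([np.cos(a),np.sin(a)]); ey=np.array([-np.sin(a),np.cos(a)])
print('expected corners', [ctr-107*ey+s*25*ex for s in(-1,1)])
t=grab('top'); crop(t,190,130,410,240,3.6,'tend.png')
E
```

```text
(305.70761489868164, 175.86369705200195) (29.652568817138672, 32.41140365600586)
[476.1 -43.  105.9] [0.058139730498270425, 0.05813973049831674] off 12.902683995189264 91.93392004556323
[475.9 -43.2 105.2] [0.08621833345463652, 0.08621833345468015]
[[ 442.4  -98.9   52. ]
 [ 490.4 -105.    52. ]]
expected corners [array([ 442.1, -100.8]), array([ 491.8, -105.3])]
```

View pics/tend.png

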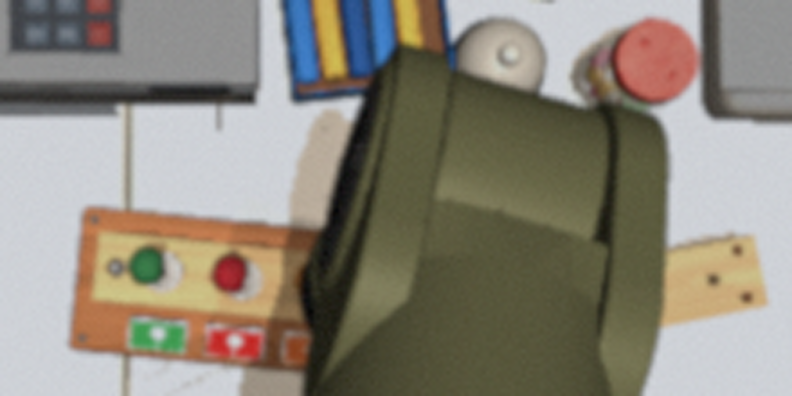

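```bash
python3 -c "
from station import hand_in, observe
print(observe()['contact_force']); print(hand_in())"
```

```text
[-0.12897477  0.65522076 -0.04474466]
the job is handed in; nothing more can be done
None
```

I put the top board back over both pins and stood the three lollipops in the holes behind their own colour tags. The job was handed in at about 38 s of the 112 s allowed. `hand_in()` gave no verdict, so the results below come from my own last measurements.

- **Board:** it lies flat on the pin shoulders. After release, its cups measured the right spacing for the seated height. The centre was about 0.5 mm from the seat I had measured. In the last picture its near end was within 1–2 mm of where it should be.
- **Lollipops:** all three are inside the limits of 22 mm sideways and 75–96 mm above the base. I worked these out from two wrist-camera views:

| Lollipop | Sideways from its place (mm) | Head above base (mm) |
|---|---|---|
| Green | 9.7 | 90.0 |
| Red | 9.8 | 89.2 |
| Orange | 12.9 | 91.9 |

- **Orange is the least certain:** a finger hid it in one check view, which gave a false height of 63 mm. The figure in the table comes from a clear third view and is about 3 mm above the expected 89 mm. That is either measuring error or the stick standing slightly proud. It leans a little because the tool's tilt drifted to about 0.1 rad over the job.
- **Bell and jar:** the arm never went near them. In the last top view they look to be where they were, but I judged that by eye and did not measure it.
- **Robot:** at hand-in the gripper was open and well above the stand, with no contact force beyond sensor noise.

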